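# Load the board clamp from the bench drawer

### The job

Load the board clamp for the next round of touch-up: take every display board out of the top drawer of the bench unit and lay them side by side on the clamp's bed, display up and black connector towards the fixed back jaw, drawing the sliding jaw back first to make room. Then slide the jaw up until it is snug against the boards and holds them all square against the back jaw, and shut the drawer again. Leave the lower drawer shut and the screwdriver, solder spool, flux bottle and parts box where they are.

Things in the scene. Friction and masses are not known exactly. Their poses are not given: they have to be found in the camera images.
- unit_drawer0 (a joint): top drawer of the grey two-drawer steel unit (blue fronts; 330 wide, 300 deep, 160 high; left or right of the clamp), m: 0 = shut, 0.21 = fully open; slides with 1 N of friction and stays where it is left. A divider closes off its front part, 288 wide and 144 deep inside, open above, where the boards lie; floor 90 mm above the bench, walls 6 thick, 48 high, front panel 15 thick
- unit_drawer0_handle (a point): middle of the TOP drawer's steel bar handle: a level bar 11 thick, 120 long along y, its axis 35 mm off the blue front, 122 mm above the bench (38 mm below the unit's top). Frame: the unit's axes, +x into the unit; the drawer slides out along -x. Moves with the drawer. The lower drawer's bar is 68 mm straight below
- jaw (a joint): sliding front jaw of the board clamp, m: 0 = drawn right back to its stop, growing as it slides towards the fixed back jaw, stop at 0.12. Clear gap between the jaws = 165 mm minus this value, so a 116 mm board is just held at 0.049. About 4 N of friction holds it where it is left; it starts too far forward for a board to fit
- jaw_grip (a point): centre of the upright orange grip block on the sliding jaw: 16 thick (x), 42 wide (y), from 30 to 72 mm above the bench, this point 56 mm up. The steel jaw under it is 18 thick, 268 long, its top 30 mm above the bench; its clamping face is 9 mm to +x of this point. Frame: clamp axes, +x towards the back jaw
- bed (a point): centre of the clamp's flat black bed, on its surface, 12 mm above the bench; the bed is 270 wide (y). +x points to the fixed back jaw, away from the robot, z up. Back jaw's face at x = +70 mm, its top 18 mm above the bed; sliding jaw's face at x = -95 mm + its joint value. Guide rods along x at y = +-146 mm. Four boards fit side by side at 58 mm spacing, their length along x
- board1_mid (a point): centre of a green display board 116 (x) by 50 (y) by 21 high, about 90 g; None if absent. It lies 10.5 mm above the underside: brass spacers 7 high, board 2 thick (top at 9), in the middle the aluminium display frame with black glass, 46 (x) by 42 (y), 9 to 21 high: the part to grip. +x points to the end with the black connector (9 by 34 by 9 high, 25 from the frame). Boards start in the top drawer, connector to its back
- board2_mid (a point): centre of a green display board 116 (x) by 50 (y) by 21 high, about 90 g; None if absent. It lies 10.5 mm above the underside: brass spacers 7 high, board 2 thick (top at 9), in the middle the aluminium display frame with black glass, 46 (x) by 42 (y), 9 to 21 high: the part to grip. +x points to the end with the black connector (9 by 34 by 9 high, 25 from the frame). Boards start in the top drawer, connector to its back
- board3_mid (a point): centre of a green display board 116 (x) by 50 (y) by 21 high, about 90 g; None if absent. It lies 10.5 mm above the underside: brass spacers 7 high, board 2 thick (top at 9), in the middle the aluminium display frame with black glass, 46 (x) by 42 (y), 9 to 21 high: the part to grip. +x points to the end with the black connector (9 by 34 by 9 high, 25 from the frame). Boards start in the top drawer, connector to its back
- board4_mid (a point): centre of a green display board 116 (x) by 50 (y) by 21 high, about 90 g; None if absent. It lies 10.5 mm above the underside: brass spacers 7 high, board 2 thick (top at 9), in the middle the aluminium display frame with black glass, 46 (x) by 42 (y), 9 to 21 high: the part to grip. +x points to the end with the black connector (9 by 34 by 9 high, 25 from the frame). Boards start in the top drawer, connector to its back
- driver: red screwdriver lying on the bench, 150 long: to be left alone; origin at its underside
- solder: grey solder spool 52 across, 38 high: to be left alone; origin at its underside
- flux: small white flux bottle with red cap, 36 across, 85 high: to be left alone; origin at its underside
- parts_box: small open blue parts box 100 x 70 x 35 on the drawer unit: to be left alone; origin at its underside
- unit_drawer1 (a joint): lower drawer of the unit, 0 = shut: to be left shut

How it is judged (in metres and radians):
On the way, in this order (a step that is already met when the one before it is completed fails the run):
1. the top drawer has been pulled open (by at least 120 mm) (value of joint unit_drawer0 above 0.12 m), for 0.2 s.
2. every board has been laid flat on the clamp's bed between the jaws (z of board1_mid in the frame of bed between 0.006 and 0.016 m and angle between each of board1_mid, board2_mid, board3_mid, board4_mid's own z axis and vertical below 0.1 rad and x of board1_mid in the frame of bed between -0.04 and 0.02 m and y of board1_mid in the frame of bed between -0.12 and 0.12 m and z of board2_mid in the frame of bed between 0.006 and 0.016 m and x of board2_mid in the frame of bed between -0.04 and 0.02 m and y of board2_mid in the frame of bed between -0.12 and 0.12 m and z of board3_mid in the frame of bed between 0.006 and 0.016 m and x of board3_mid in the frame of bed between -0.04 and 0.02 m and y of board3_mid in the frame of bed between -0.12 and 0.12 m and z of board4_mid in the frame of bed between 0.006 and 0.016 m and x of board4_mid in the frame of bed between -0.04 and 0.02 m and y of board4_mid in the frame of bed between -0.12 and 0.12 m), for 0.2 s.
At the end, for the whole second after the job is handed in: every board lies flat and still on the bed, within 5 mm of the back jaw, connector towards it, square within 0.07 rad (tilt under 0.1); the sliding jaw is within 4 mm of snug (joint 0.045 to 0.054); the top drawer is shut to within 12 mm (all of step 2 and x of each of board1_mid, board2_mid, board3_mid, board4_mid in the frame of bed above 0.007 m and x of bed in the frame of board1_mid below -0.003 m and angle between the x axis of each of board1_mid, board2_mid, board3_mid, board4_mid and the x axis of bed, either way round below 0.07 rad and linear speed of each of board1, board2, board3, board4 below 0.02 m/s and x of bed in the frame of board2_mid below -0.003 m and x of bed in the frame of board3_mid below -0.003 m and x of bed in the frame of board4_mid below -0.003 m and value of joint jaw between 0.045 and 0.054 m and value of joint unit_drawer0 below 0.012 m); the robot touches nothing.
It fails at once if the lower drawer is pulled open (30 mm) (value of joint unit_drawer1 above 0.03 m).
It fails at once if the screwdriver, solder spool, flux bottle or parts box is moved more than 40 mm (distance of any of driver, solder, flux, parts_box from where it was at the start of the episode above 0.04 m).
Of board1, board2, board3, board4 only 2 to 4 are there at a start; the rules pass over those that are not, and their reading is None.
At some moment in a run one of board1, board2, board3, board4 may be knocked a few centimetres aside while the robot is not near it.
Once in a run the grip may slacken for a moment while it holds something.
It also fails if it takes over 210 s, if anything falls off the work surface, if the arm or the gripper's body presses on something with over 40 N, if the wrist force passes 120 N, or if a joint passes its speed limit or range.

### The arm

A 6-joint arm with a two-finger parallel gripper is mounted at the origin on the work surface. World frame = base frame: x ahead of the robot, y to its left, z up, the work surface at z = 0. Lengths are in m, angles in degrees, forces in N, time in s.
With the tool pointing down it reaches from about 0.35 to 0.875 m from the base axis. Payload 4.2 kg.
Tool frame: the origin (TCP) lies on the centre line of the jaws, within the pads' length; the fingertips stand 22 mm ahead of it and the grasp point (between the pads) lies 3 mm ahead of it (r.tcp_to_tips is the distance from the TCP to the fingertips, in m); z points along the fingers, y is the line along which they close (so a half turn about z gives the same grasp; the last joint's range is limited). The gripper opens to 87 mm and grips with 3 to 60 N. Pads are 19 mm wide; open, the fingers measure 117 mm over their backs; the gripper's body (75 mm by 190 mm) begins 51 mm behind the grasp point.
Start: joints at [83.572, 22.042, 0.453, 0, -68.411, -14.817], TCP at [0.226, 0.583, 0.245] pointing down, gripper open.
Joint ranges: [-179.83, 179.83], [-69.29, 118.12], [-61.27, 80.66], [-181.25, 117.63], [-171.15, -9.14], [-177.46, 177.46]. Speed limits (degrees/s): [159.86, 159.86, 180, 180, 180, 180].

### API

Orientations are given as a 3x3 rotation matrix whose columns are the frame's x, y, z axes.
In Python, from station import r gives the robot as it stands.
- The arm moves only by the tool apply_moves, never from a script. Its argument "plan" is a list of rows, each an object with "grip": the opening, from 0 (shut) to 1 (fully open); "offset": the shift along the tool's x, y, z in cm, a list of three; "spin": the turn about the tool's z in rad. A call has 1 to 5 rows; each row is the pose to reach, as a shift and turn from the pose commanded when the call began, along the tool's axes at that moment; what a row does not reach only later rows make up. A row lasts 1/10 s, in which the tool goes at most 50 mm and 8.59 degrees, less where a joint would pass 70% of its speed; a pose out of reach is approached as far as the arm can. A call with a gripper value outside its range is refused whole. The fingers move at their own pace and stop on an object; the grip force is fixed at half the most. Time passes only in rows, so rows that repeat a pose let the fingers close. It gives the time, the measured TCP pose, the force, the opening and the grip force at its end, in the units of the state.
- r.sense(): the state, without advancing time (a new reading comes with each control period).
- r.capture(name): name is "side" or "top" or "wrist"; returns a dict with "img" (420x560x3 uint8, blue, green, red), "depth" (420x560 float32, m along the optical axis (not along the pixel's ray), 0 where there is no reading), "mtx" (3x3 intrinsics, pixels), "R" (3x3) and "t" (3): a world point X has camera coordinates R X + t. Camera axes: x right, y down, z forward; pixel columns grow to the right and rows downward; lengths in m; the calibration is good to about 2 mm. A picture is of the moment at which its call begins.
- r.finish_job(): hands the job in; it is judged then, once.
The state is a dict: "time_s": time; "joints": joint angles; "joint_velocities": joint speeds; "effort": joint torques, N m; "tcp_pos": TCP position; "ee_rot": TCP orientation; "wrist_force": force on the tool from outside, world axes, zero at the start; "moment": the same for the moment, N m; "gripper_width": opening from 0.0 (shut) to 1.0 (fully open); "gripper_force": force on a finger pad.
Only numpy, scipy, OpenCV 4.12 (cv2) and the standard library are available. Lean on these libraries where they do the work, as an engineer would, in place of code of your own. Each camera call takes 0.05 s, during which the arm holds its last target. There are 200 camera calls.

## Working session

There is one attempt and no reset: what is moved stays moved. The work goes in short steps, Python scripts to look and compute and a tool call to move; the robot and the scene stay as the last step left them, time stands still between calls to the robot, and variables do not carry over. Pictures are saved under pics/ and viewed, at most 14 in all, crops included, and the job is handed in when it is done.

Besides the shell and the picture viewer there is one more tool, called in YAML: its name, and indented under it one key for each argument. apply_moves: Moves the arm, as the interface text tells. Its arguments: {"type":"object","properties":{"plan":{"type":"array"}},"required":["plan"]}

```bash
mkdir -p pics; ls
python3 - <<'E'
from station import r
import cv2,numpy as np
s=r.sense(); print(s)
for n in("top","side"):
    c=r.capture(n); cv2.imwrite(f"pics/{n}0.png",c["img"]); np.savez(f"{n}0.npz",**c); print(n,c["mtx"].tolist(),c["R"].tolist(),c["t"])
E
```

```text
pics
{'time_s': 0.0, 'joints': array([ 8.35717221e+01,  2.20890299e+01,  3.79849159e-01, -3.05462462e-02,
       -6.84121699e+01, -1.48169948e+01]), 'joint_velocities': array([ 0.03692441, -0.03515259,  0.00510245,  0.0175278 ,  0.06009685,
        0.05288583]), 'effort': array([-1.47494757e-03, -3.90660381e+01,  1.87403172e+01,  4.21996862e+00,
        1.10270904e-02, -1.85312992e-04]), 'tcp_pos': array([0.22624257, 0.58200724, 0.24347425]), 'ee_rot': array([[ 9.31966506e-01, -3.62543652e-01, -7.29739657e-04],
       [-3.62544381e-01, -9.31964255e-01, -2.04909885e-03],
       [ 6.27965032e-05,  2.17425451e-03, -9.99997634e-01]]), 'wrist_force': array([ 0.2874259 , -1.00105926, -0.11932596]), 'moment': array([ 0.01667063,  0.01855903, -0.02885979]), 'gripper_force': 0.0, 'gripper_width': 1.0026056209238647}
top [[426.70190052389376, 0.0, 273.798802145973], [0.0, 426.70190052389376, 200.66829629143828], [0.0, 0.0, 1.0]] [[-0.05544804246562589, -0.9984469963905591, 0.00539536703118326], [-0.9773349658272333, 0.0531682983090587, -0.2049133881092195], [0.20430829439406226, -0.01663512709870215, -0.9787652391601365]] [0.00695527 0.56150381 1.05301832]
side [[543.4679038473477, 0.0, 281.1875127829558], [0.0, 543.4679038473477, 202.37189805928222], [0.0, 0.0, 1.0]] [[0.8245912829881458, -0.5653353884716005, -0.02109773830600131], [-0.38728584696196355, -0.5369204268276343, -0.7494839077646602], [0.41238196949299133, 0.6261887525314519, -0.6616862983621365]] [-0.45333045  0.30740861  1.03502355]
```

View pics/top0.png

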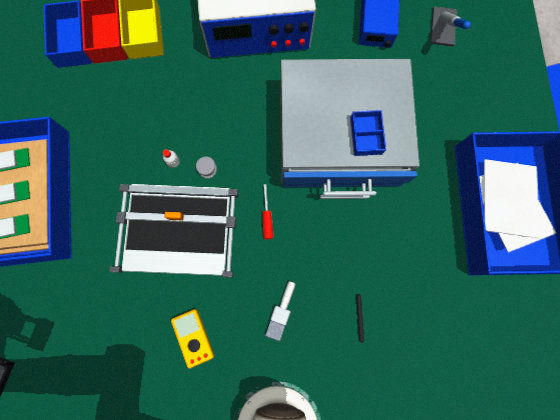

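View pics/side0.png

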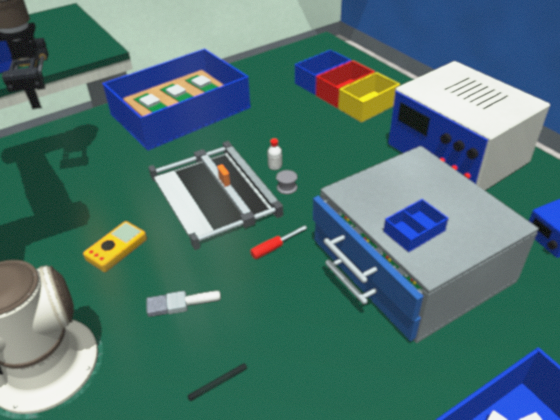

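The top view shows the clamp at about (178,230) with the orange grip at (174,215). The unit's front runs from (282,178) to (416,178) with the handle at (348,187), and the screwdriver is at (267,210). The side view shows the top drawer slightly ajar.

```bash
cat > h.py <<'E'
import numpy as np,cv2
def cloud(c):
    h,w=c["depth"].shape; u,v=np.meshgrid(np.arange(w),np.arange(h)); d=c["depth"]; K=c["mtx"]
    p=np.stack([(u-K[0,2])/K[0,0]*d,(v-K[1,2])/K[1,1]*d,d],-1)
    P=(p-c["t"])@c["R"]; P[d==0]=np.nan; return P
def plane(c,u,v,z):
    K=c["mtx"]; ray=np.array([(u-K[0,2])/K[0,0],(v-K[1,2])/K[1,1],1])@c["R"]; o=-c["t"]@c["R"]
    return o+ray*(z-o[2])/ray[2]
def rect(P):
    r=cv2.minAreaRect(P[:,:2].astype(np.float32)*1000); return r, cv2.boxPoints(r).round(1).tolist()
E
python3 - <<'E'
import numpy as np,cv2
from h import *
for n in("top","side"):
    c=dict(np.load(n+"0.npz"));P=cloud(c);im=c["img"].astype(int);B,G,R=im[...,0],im[...,1],im[...,2];x,y,z=P[...,0],P[...,1],P[...,2]
    near=(x>.2)&(x<1.1)&(y<.5)&(y>-.6)
    gray=(abs(R-G)<25)&(abs(R-B)<25)&(abs(z-.16)<.008)&near&(y<.0)
    org=(R>180)&(G>70)&(G<170)&(B<90)&near&(z<.1)
    han=(abs(z-.122)<.012)&near&(abs(R-B)<40)&(x<.72)&(y<.05)
    blk=(R<50)&(G<50)&(B<50)&near&(abs(z-.012)<.006)&(y>.05)&(x>.35)
    blue=(B>R+50)&near&(y<0)&(z>.12)&(x<.72)&(z<.165)
    for k,m in dict(gray=gray,org=org,han=han,blk=blk,blue=blue).items():
        if m.sum()>5: print(n,k,m.sum(),*rect(P[m]),"z",np.percentile(z[m],[5,50,95]).round(3))
    for u,v in ([(124,188),(236,191),(115,270),(229,273),(348,187),(348,193)] if n=="top" else []): print(u,v,P[v,u].round(3))
E
```

```text
top gray 12769 ((820.3175048828125, -220.38084411621094), (329.4532470703125, 413.83636474609375), 87.44258880615234) [[606.2999877929688, -375.70001220703125], [1019.7000122070312, -394.20001220703125], [1034.4000244140625, -65.0999984741211], [621.0, -46.599998474121094]] z [0.155 0.158 0.161]
top org 167 ((442.91705322265625, 242.634765625), (497.2999572753906, 82.56804656982422), 10.024109840393066) [[190.89999389648438, 240.0], [205.1999969482422, 158.6999969482422], [695.0, 245.3000030517578], [680.5999755859375, 326.6000061035156]] z [0.02  0.067 0.072]
top han 363 ((586.7002563476562, -210.66952514648438), (328.73492431640625, 70.05445098876953), 88.5578384399414) [[547.5, -374.1000061035156], [617.5999755859375, -375.8999938964844], [625.9000244140625, -47.20000076293945], [555.7999877929688, -45.5]] z [0.119 0.124 0.133]
top blk 3995 ((498.46923828125, 231.25779724121094), (296.9316101074219, 212.79124450683594), 85.32831573486328) [[380.29998779296875, 92.0], [592.4000244140625, 74.5999984741211], [616.5999755859375, 370.6000061035156], [404.5, 387.8999938964844]] z [0.007
[... 929 characters left out ...]
525878906], [1028.800048828125, -91.5], [1110.199951171875, 390.0], [252.60000610351562, 534.9000244140625]] z [0.002 0.066 0.074]
side han 843 ((615.0126953125, -236.80532836914062), (139.5659942626953, 328.7492370605469), 13.141929626464844) [[509.70001220703125, -92.5999984741211], [584.4000244140625, -412.70001220703125], [720.2999877929688, -381.0], [645.5999755859375, -60.900001525878906]] z [0.113 0.125 0.132]
side blue 2311 ((656.9041748046875, -212.5872344970703), (327.1211242675781, 130.09298706054688), 87.49225616455078) [[584.7999877929688, -373.1000061035156], [714.7000122070312, -378.79998779296875], [729.0, -52.0], [599.0999755859375, -46.29999923706055]] z [0.123 0.145 0.163]
```

Run:
```python
import cv2
a=cv2.imread("pics/top0.png"); cv2.imwrite("pics/t0c.png",cv2.resize(a[140:290,100:430],(792,360),interpolation=cv2.INTER_CUBIC))
```

```text
(no output)
```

View pics/t0c.png

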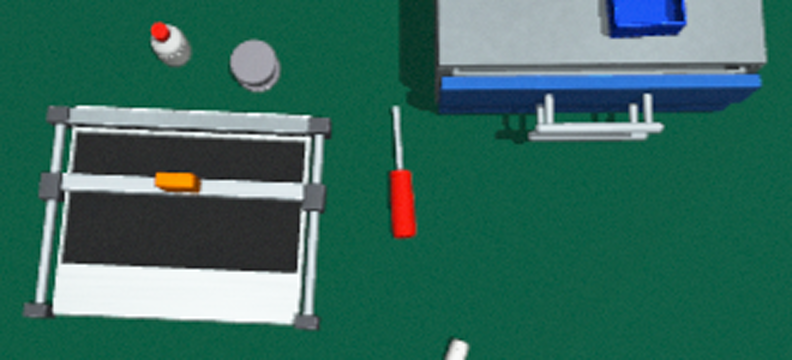

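The crop shows the drawer a few mm ajar. The upper bar runs from (530,128) to (662,128) in the crop, and the orange grip is at (177,181). Next I refine these positions.

Run:
```python
import numpy as np,cv2
from h import *
for n in("top","side"):
    c=dict(np.load(n+"0.npz"));P=cloud(c);im=c["img"].astype(int);B,G,R=im[...,0],im[...,1],im[...,2];x,y,z=P[...,0],P[...,1],P[...,2]
    org=(R>180)&(G>70)&(G<170)&(B<90)&(x>.5)&(x<.65)&(abs(y-.23)<.06)
    print(n,"org",*rect(P[org]),"top",*rect(P[org&(z>.066)]), np.percentile(z[org],[5,95]))
    han=(z>.115)&(z<.135)&(x>.53)&(x<.572)&(y<-.1)&(y>-.32)
    q=P[han];print("han",han.sum(),rect(q),q.mean(0))
    fr=(B>R+50)&(z>.1)&(x>.55)&(x<.65)&(y<-.05)&(y>-.37); q=P[fr]
    for a in(-.35,-.21,-.07): s=q[abs(q[:,1]-a)<.02]; print("front y",a,np.percentile(s[:,0],[5,50,95]).round(3),np.percentile(s[:,2],[5,95]).round(3))
    g=(abs(z-.16)<.006)&(abs(R-B)<25); q=P[g]
    for a in(-.35,-.21,-.07): s=q[(abs(q[:,1]-a)<.02)&(q[:,0]>.5)]; print("unit top front edge",np.percentile(s[:,0],[.5,2]).round(3))
    bx=(B>R+60)&(z>.165)&(z<.21)&(x>.6)&(y<0)&(y>-.38)&(x<.95); print("pbox",rect(P[bx]))
    # metal at jaw top heights: profile along clamp x
    th=np.radians(-4.7);ex=np.array([np.cos(th),np.sin(th)]);ey=np.array([-ex[1],ex[0]])
    o=np.array([.5,.23]);d=P[...,:2]-o;cx=d@ex;cy=d@ey
    for a in(-.09,.05,.09):
        m=(abs(cy-a)<.012)&(abs(cx)<.2)&(z>.022)&(z<.04)&(R>110);v=np.sort(cx[m]);h,e=np.histogram(v,np.arange(-.15,.15,.004));print("prof",a,[(round(e[i],3),int(h[i])) for i in range(len(h)) if h[i]>3])
    m=(R<60)&(G<60)&(B<60)&(abs(z-.012)<.006)&(abs(cx)<.11)&(abs(cy)<.13);print("black",np.percentile(cx[m],[.5,99.5]),np.percentile(cy[m],[.5,99.5]),np.median(z[m]))
    for s in(1,-1):
        m=(abs(abs(cy)-.146)<.02)&(cy*s>0)&(cx>-.07)&(cx<.05)&(R>120)&(z>.01);print("rod",s,np.median(cy[m]),np.median(z[m]),np.polyfit(cx[m],cy[m],1))
```

```text
top org ((536.6951293945312, 237.63772583007812), (40.0880126953125, 14.06468677520752), 85.90081024169922) [[528.2000122070312, 218.10000610351562], [542.2999877929688, 217.10000610351562], [545.0999755859375, 257.1000061035156], [531.0999755859375, 258.1000061035156]] top ((536.621337890625, 237.21658325195312), (39.18384552001953, 13.942079544067383), 86.34040069580078) [[528.4000244140625, 218.10000610351562], [542.2999877929688, 217.1999969482422], [544.7999877929688, 256.29998779296875], [530.9000244140625, 257.20001220703125]] [0.0654339  0.07263323]
han 250 (((560.998046875, -208.6399688720703), (21.177635192871094, 127.9190902709961), 0.12253221869468689), [[550.2999877929688, -144.6999969482422], [550.5, -272.6000061035156], [571.7000122070312, -272.6000061035156], [571.5, -144.6999969482422]]) [ 0.55810292 -0.20640133  0.12416365]
front y -0.35 [0.586 0.588 0.598] [0.106 0.148]
front y -0.21 [0.592 0.597 0.643] [0.104 0.189]
front y -0.07 [0.599 0.601 0.612] [0.105 0.148]
unit top front edge [0.609 0.613]
unit top front edge [0.616 0.618]
unit top front edge [0.622 0.626]

[... 2754 characters left out ...]
(np.float64(0.118), 4)]
prof 0.05 [(np.float64(0.026), 6), (np.float64(0.03), 13), (np.float64(0.034), 6), (np.float64(0.102), 7), (np.float64(0.106), 11), (np.float64(0.11), 8), (np.float64(0.114), 7), (np.float64(0.118), 8)]
prof 0.09 [(np.float64(0.026), 5), (np.float64(0.03), 11), (np.float64(0.034), 9), (np.float64(0.038), 8), (np.float64(0.042), 10), (np.float64(0.102), 4), (np.float64(0.106), 9), (np.float64(0.11), 11), (np.float64(0.114), 6), (np.float64(0.118), 7)]
black [0.059526  0.0913608] [-0.1111919   0.03506539] 0.01207409744999588
rod 1 0.15256107176531386 0.023442828283155175 [-0.04146858  0.14779199]
rod -1 -0.13495956435591752 0.022988173074684606 [-0.00554199 -0.13483348]
```

```bash
cat > go.py <<'E'
# usage: go.py x y z yaw_deg(tool x axis) -> offset (cm, tool axes) and spin (rad) from the pose now
import sys,numpy as np
from station import r
s=r.sense();p=np.array(s["tcp_pos"]);R=np.array(s["ee_rot"])
x,y,z,w=map(float,sys.argv[1:5]);o=(np.array([x,y,z])-p)@R*100
now=np.degrees(np.arctan2(R[1,0],R[0,0]));sp=-((w-now+180)%360-180)
print("t",s["time_s"],"pos",p.round(4),"yaw",now.round(1),"| offset",o.round(2),"len",np.linalg.norm(o).round(1),"spin",np.radians(sp).round(3),"j6",s["joints"][5].round(0))
E
echo
```

```text
(no output)
```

apply_moves:
  plan:
    - {"grip": 1,"offset": [4.2,2.1,0],"spin": 0.13}
    - {"grip": 1,"offset": [8.4,4.2,0],"spin": 0.26}
    - {"grip": 1,"offset": [12.6,6.3,0],"spin": 0.39}
    - {"grip": 1,"offset": [16.8,8.4,0],"spin": 0.52}
    - {"grip": 1,"offset": [21,10.5,0],"spin": 0.65}

```text
time_s: 0.6
tcp_pos: [0.3849, 0.4069, 0.2442]
ee_rot: [[0.518, -0.855, -0.0], [-0.855, -0.518, -0.001], [0.0, 0.001, -1.0]]
wrist_force: [0.8, 0.9, 0.7]
gripper_width: 1.002
gripper_force: 0.0
```

```bash
python3 go.py .537 .237 .15 -94.7
```

```text
t 0.6 pos [0.3849 0.4069 0.2442] yaw -58.8 | offset [22.41 -4.21  9.43] len 24.7 spin 0.627 j6 -32.0
```

apply_moves:
  plan:
    - {"grip": 1,"offset": [4.6,-0.8,0],"spin": 0.13}
    - {"grip": 1,"offset": [9.2,-1.6,2],"spin": 0.26}
    - {"grip": 0.8,"offset": [13.8,-2.5,4],"spin": 0.39}
    - {"grip": 0.6,"offset": [18.4,-3.4,7],"spin": 0.52}
    - {"grip": 0.5,"offset": [22.2,-4.2,9.4],"spin": 0.627}

```text
time_s: 1.1
tcp_pos: [0.535, 0.2416, 0.1512]
ee_rot: [[-0.082, -0.997, 0.0], [-0.997, 0.082, 0.0], [-0.0, -0.0, -1.0]]
wrist_force: [0.0, 1.3, -0.3]
gripper_width: 0.814
gripper_force: 0.0
```

```bash
python3 go.py .537 .237 .06 -94.7
python3 - <<'E'
from station import r
import cv2,numpy as np
from h import *
c=r.capture("wrist"); cv2.imwrite("pics/w1.png",c["img"])
P=cloud(c);im=c["img"].astype(int);B,G,R=im[...,0],im[...,1],im[...,2];z=P[...,2]
m=(R>180)&(G>70)&(G<170)&(B<90)&(z>.06)&(z<.085);print(m.sum(),rect(P[m]) if m.sum() else 0)
E
```

```text
t 1.1 pos [0.535  0.2416 0.1512] yaw -94.7 | offset [ 0.44 -0.23  9.12] len 9.1 spin 0.0 j6 -45.0
1170 (((618.3134765625, 237.4813232421875), (39.85982131958008, 178.99380493164062), 89.53624725341797), [[528.7000122070312, 218.3000030517578], [707.5999755859375, 216.8000030517578], [708.0, 256.70001220703125], [529.0, 258.1000061035156]])
```

View pics/w1.png

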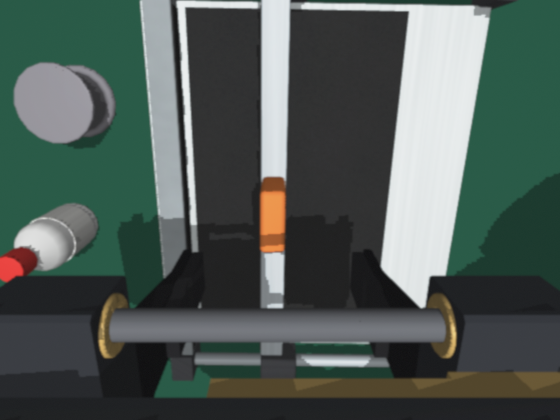

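The wrist view shows the orange block at (272,213), lying between the two fingers at columns 190 and 365. I'll descend, grip it and draw it back.

apply_moves:
  plan:
    - {"grip": 0.5,"offset": [0.4,-0.2,4.5],"spin": 0}
    - {"grip": 0.5,"offset": [0.4,-0.2,9.0],"spin": 0}
    - {"grip": 0.1,"offset": [0.4,-0.2,9.0],"spin": 0}
    - {"grip": 0,"offset": [0.4,-0.2,9.0],"spin": 0}
    - {"grip": 0,"offset": [0.4,-0.2,9.0],"spin": 0}

```text
time_s: 1.65
tcp_pos: [0.5373, 0.2403, 0.0646]
ee_rot: [[-0.076, -0.997, 0.004], [-0.997, 0.076, 0.002], [-0.003, -0.004, -1.0]]
wrist_force: [0.3, -0.8, 1.2]
gripper_width: 0.314
gripper_force: 0.0
```

apply_moves:
  plan:
    - {"grip": 0,"offset": [0,0,0],"spin": 0}
    - {"grip": 0,"offset": [0,0,0],"spin": 0}
    - {"grip": 0,"offset": [0,0.5,0],"spin": 0}
    - {"grip": 0,"offset": [0,1.5,0],"spin": 0}
    - {"grip": 0,"offset": [0,3,0],"spin": 0}

```text
time_s: 2.15
tcp_pos: [0.5089, 0.243, 0.0647]
ee_rot: [[-0.077, -0.997, 0.008], [-0.997, 0.077, 0.005], [-0.005, -0.007, -1.0]]
wrist_force: [4.7, 0.1, 5.9]
gripper_width: 0.182
gripper_force: 30.0
```

apply_moves:
  plan:
    - {"grip": 0,"offset": [0,1.7,0],"spin": 0}
    - {"grip": 0,"offset": [0,3.4,0],"spin": 0}
    - {"grip": 0,"offset": [0,5,0],"spin": 0}
    - {"grip": 0,"offset": [0,6.5,0],"spin": 0}
    - {"grip": 0,"offset": [0,7.3,0],"spin": 0}

```text
time_s: 2.65
tcp_pos: [0.4352, 0.2502, 0.0647]
ee_rot: [[-0.076, -0.997, 0.008], [-0.997, 0.076, 0.007], [-0.008, -0.007, -1.0]]
wrist_force: [4.4, 2.6, 5.4]
gripper_width: 0.179
gripper_force: 30.1
```

apply_moves:
  plan:
    - {"grip": 0,"offset": [0,0,0],"spin": 0}
    - {"grip": 0.5,"offset": [0,0,0],"spin": 0}
    - {"grip": 0.7,"offset": [0,0,0],"spin": 0}
    - {"grip": 0.7,"offset": [0,0,-2],"spin": 0}
    - {"grip": 0.7,"offset": [0,0,-7],"spin": 0}

```text
time_s: 3.15
tcp_pos: [0.4301, 0.244, 0.1286]
ee_rot: [[-0.078, -0.997, -0.01], [-0.997, 0.078, -0.009], [0.01, 0.009, -1.0]]
wrist_force: [1.4, 0.1, -0.7]
gripper_width: 0.461
gripper_force: 0.0
```

```bash
python3 go.py .577 -.208 .24 -2.6
```

```text
t 3.15 pos [0.4301 0.244  0.1286] yaw -94.5 | offset [ 44.02 -18.07 -10.88] len 48.8 spin -1.603 j6 -53.0
```

apply_moves:
  plan:
    - {"grip": 0,"offset": [2,-1,-4],"spin": -0.14}
    - {"grip": 0,"offset": [6,-2.5,-7],"spin": -0.28}
    - {"grip": 0,"offset": [10,-4,-9.5],"spin": -0.42}
    - {"grip": 0,"offset": [14,-6,-11],"spin": -0.56}
    - {"grip": 0,"offset": [18.5,-8,-11],"spin": -0.7}

```text
time_s: 3.65
tcp_pos: [0.496, 0.0652, 0.2439]
ee_rot: [[0.569, -0.823, 0.003], [-0.823, -0.569, 0.001], [0.001, -0.003, -1.0]]
wrist_force: [0.8, 0.8, -0.7]
gripper_width: 0.18
gripper_force: 0.0
```

```bash
python3 go.py .577 -.208 .24 -2.6
```

```text
t 3.65 pos [0.496  0.0652 0.2439] yaw -55.4 | offset [27.08  8.87  0.39] len 28.5 spin -0.921 j6 9.0
```

apply_moves:
  plan:
    - {"grip": 0,"offset": [4,1.5,0],"spin": -0.13}
    - {"grip": 0,"offset": [8.5,3,0],"spin": -0.27}
    - {"grip": 0,"offset": [13,4.5,0],"spin": -0.41}
    - {"grip": 0,"offset": [17.5,6,0],"spin": -0.55}
    - {"grip": 0,"offset": [21.5,7,0],"spin": -0.69}

```text
time_s: 4.15
tcp_pos: [0.5562, -0.1474, 0.2411]
ee_rot: [[0.955, -0.298, -0.003], [-0.298, -0.955, 0.0], [-0.003, 0.0, -1.0]]
wrist_force: [0.9, 0.6, 0.5]
gripper_width: 0.004
gripper_force: 0.0
```

```bash
python3 go.py .577 -.208 .24 -2.6
```

```text
t 4.15 pos [ 0.5562 -0.1474  0.2411] yaw -17.3 | offset [3.79 5.16 0.1 ] len 6.4 spin -0.257 j6 71.0
```

apply_moves:
  plan:
    - {"grip": 0,"offset": [2.2,2.7,0],"spin": -0.13}
    - {"grip": 0,"offset": [3.9,5.1,0],"spin": -0.257}
    - {"grip": 0,"offset": [3.9,5.1,3],"spin": -0.257}
    - {"grip": 0,"offset": [3.9,5.1,4],"spin": -0.257}
    - {"grip": 0,"offset": [3.9,5.1,4],"spin": -0.257}

```text
time_s: 4.65
tcp_pos: [0.5769, -0.2057, 0.1991]
ee_rot: [[0.999, -0.051, -0.007], [-0.051, -0.999, 0.001], [-0.007, -0.001, -1.0]]
wrist_force: [-0.3, -0.3, -0.2]
gripper_width: 0.008
gripper_force: 0.0
```

```bash
python3 go.py .5785 -.208 .125 -2.6
python3 - <<'E'
from station import r
import cv2,numpy as np
from h import *
c=r.capture("wrist"); cv2.imwrite("pics/w2.png",c["img"])
P=cloud(c);x,y,z=P[...,0],P[...,1],P[...,2];im=c["img"].astype(int)
m=(abs(z-.124)<.01)&(x>.53)&(x<.575)&(abs(y+.21)<.07)
for a in np.arange(-.27,-.14,.02):
    s=P[m&(abs(y-a)<.01)]
    if len(s)>3: print(round(a,2),len(s),np.percentile(s[:,0],[3,50,97]).round(4))
E
```

```text
t 4.65 pos [ 0.5769 -0.2057  0.1991] yaw -3.0 | offset [0.22 0.23 7.41] len 7.4 spin -0.006 j6 92.0
-0.27 445 [0.5521 0.5589 0.5735]
-0.25 673 [0.5528 0.5596 0.573 ]
-0.23 546 [0.5536 0.5595 0.5627]
-0.21 205 [0.5564 0.5628 0.564 ]
-0.19 407 [0.555  0.562  0.5647]
-0.17 637 [0.5558 0.5627 0.573 ]
-0.15 467 [0.5571 0.5635 0.5735]
```

View pics/w2.png

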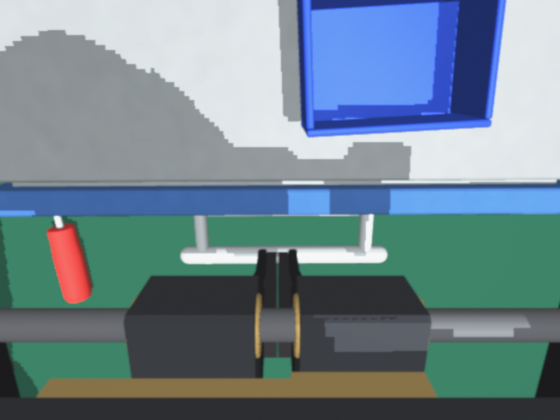

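The wrist view shows the bar at row 255 from (185) to (385), with the blue front's edge at row 212. The closed fingertips are at (277,255), still above the bar. I'll shift in by 3 mm and lower behind the bar.

apply_moves:
  plan:
    - {"grip": 0,"offset": [0.3,0.2,0],"spin": 0}
    - {"grip": 0,"offset": [0.3,0.2,2.5],"spin": 0}
    - {"grip": 0,"offset": [0.3,0.2,5],"spin": 0}
    - {"grip": 0,"offset": [0.3,0.2,7.3],"spin": 0}
    - {"grip": 0,"offset": [0.3,0.2,7.3],"spin": 0}

```text
time_s: 5.2
tcp_pos: [0.5809, -0.2074, 0.1272]
ee_rot: [[0.999, -0.05, -0.004], [-0.05, -0.999, 0.001], [-0.004, -0.001, -1.0]]
wrist_force: [0.2, 0.0, -0.8]
gripper_width: 0.003
gripper_force: 0.0
```

```bash
python3 go.py .39 -.2 .125 -2.6
```

```text
t 5.2 pos [ 0.5809 -0.2074  0.1272] yaw -2.9 | offset [-19.1    0.22   0.29] len 19.1 spin -0.005 j6 92.0
```

apply_moves:
  plan:
    - {"grip": 0,"offset": [-0.6,0,0],"spin": 0}
    - {"grip": 0,"offset": [-2,0,0],"spin": 0}
    - {"grip": 0,"offset": [-4,0,0],"spin": 0}
    - {"grip": 0,"offset": [-6.5,0,0],"spin": 0}
    - {"grip": 0,"offset": [-9,0,0],"spin": 0}

```text
time_s: 5.7
tcp_pos: [0.4931, -0.2038, 0.1312]
ee_rot: [[0.999, -0.05, 0.006], [-0.05, -0.999, -0.001], [0.006, 0.001, -1.0]]
wrist_force: [1.0, -2.1, -0.2]
gripper_width: 0.003
gripper_force: 1.0
```

apply_moves:
  plan:
    - {"grip": 0,"offset": [-2.5,0,0],"spin": 0}
    - {"grip": 0,"offset": [-5,0,0],"spin": 0}
    - {"grip": 0,"offset": [-7.5,0,0],"spin": 0}
    - {"grip": 0,"offset": [-9.2,0,0],"spin": 0}
    - {"grip": 0,"offset": [-10,0,0],"spin": 0}

```text
time_s: 6.2
tcp_pos: [0.3915, -0.1985, 0.1308]
ee_rot: [[0.999, -0.051, 0.003], [-0.051, -0.999, -0.001], [0.003, 0.0, -1.0]]
wrist_force: [-0.4, 0.1, 0.2]
gripper_width: 0.002
gripper_force: 0.0
```

apply_moves:
  plan:
    - {"grip": 0,"offset": [0,0,0],"spin": 0}
    - {"grip": 0,"offset": [0.5,0,0],"spin": 0}
    - {"grip": 0,"offset": [0.5,0,-4],"spin": 0}
    - {"grip": 0,"offset": [0.5,-4,-8],"spin": 0}
    - {"grip": 0,"offset": [0.5,-9,-11],"spin": 0}

```text
time_s: 6.7
tcp_pos: [0.4032, -0.1211, 0.2335]
ee_rot: [[0.999, -0.054, 0.003], [-0.054, -0.999, -0.001], [0.003, 0.001, -1.0]]
wrist_force: [1.1, 1.0, 0.1]
gripper_width: 0.003
gripper_force: 0.0
```

```bash
cat > boards.py <<'E'
import sys,numpy as np,cv2
from station import r
from h import *
def find(n,zf,reg,save=None):
    c=r.capture(n)
    if save: cv2.imwrite(save,c["img"])
    P=cloud(c);im=c["img"].astype(int);B,G,R=im[...,0],im[...,1],im[...,2];x,y,z=P[...,0],P[...,1],P[...,2]
    a,b,cc,d=reg
    m=(abs(z-zf-.021)<.005)&(x>a)&(x<b)&(y>cc)&(y<d)   # display frames
    k,l,s,_=cv2.connectedComponentsWithStats(m.astype(np.uint8))
    for i in range(1,k):
        if s[i,4]>80:
            q=P[l==i]; print("frame",s[i].tolist(),rect(q)[0],np.median(q[:,2]).round(4))
    return c,P
E
python3 - <<'E'
from boards import *
c,P=find("top",.09,(.3,.75,-.4,-.03),"pics/top1.png")
c,P=find("side",.09,(.3,.75,-.4,-.03))
E
```

```text
frame [402, 186, 9, 55, 81] ((501.9119873046875, -350.0580749511719), (135.5999755859375, 9.162759780883789), 0.8074955344200134) 0.1114
frame [298, 203, 17, 17, 253] ((520.2506103515625, -101.11759948730469), (40.208919525146484, 40.670814514160156), 86.7242202758789) 0.1094
frame [383, 202, 18, 19, 309] ((508.36029052734375, -312.23858642578125), (42.898094177246094, 46.58877944946289), 84.34844970703125) 0.1096
frame [327, 205, 17, 10, 94] ((519.9370727539062, -173.2037353515625), (40.69269943237305, 23.393556594848633), 87.39066314697266) 0.11
frame [257, 216, 140, 93, 572] ((514.2677001953125, -197.8420867919922), (279.591796875, 132.8390350341797), 88.35978698730469) 0.1105
frame [281, 230, 30, 23, 366] ((518.60791015625, -100.89134216308594), (45.8098030090332, 48.153663635253906), 87.65727233886719) 0.1106
frame [298, 253, 31, 23, 415] ((510.455078125, -172.48101806640625), (45.289512634277344, 49.124717712402344), 88.86445617675781) 0.1107
frame [320, 274, 32, 26, 469] ((510.9095458984375, -240.532470703125), (45.22695541381836, 47.9072265625), 84.374267578125) 0.1108
frame [339, 275, 141, 75, 428] ((589.4437866210938, -364.6868896484375), (17.192487716674805, 319.86798095703125), 82.62509155273438) 0.1109
frame [265, 277, 27, 34, 85] ((412.08099365234375, -193.46286010742188), (92.34630584716797, 2.326143980026245), 87.47587585449219) 0.1109
frame [343, 298, 34, 28, 520] ((509.8514099121094, -312.3447570800781), (43.50096893310547, 47.06662368774414), 82.8775634765625) 0.1109
frame [294, 314, 44, 49, 152] ((406.9503479003906, -306.3609313964844), (13.736815452575684, 114.84178924560547), 3.2590911388397217) 0.1111
```

View pics/top1.png

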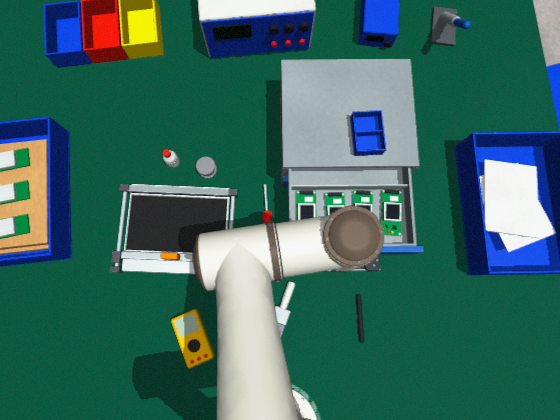

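All four boards lie in the open drawer in a row at about row 208, columns 307 to 392, connectors at the back. The jaw is drawn back, with the orange grip at (170,257). I'll turn the tool a quarter turn and go over the leftmost board.

apply_moves:
  plan:
    - {"grip": 0.3,"offset": [2,0,0],"spin": 0.145}
    - {"grip": 0.5,"offset": [5,0,0],"spin": 0.29}
    - {"grip": 0.7,"offset": [7,0,0],"spin": 0.435}
    - {"grip": 0.7,"offset": [9,0,0],"spin": 0.58}
    - {"grip": 0.7,"offset": [11,-1,0],"spin": 0.725}

```text
time_s: 7.3
tcp_pos: [0.513, -0.1177, 0.23]
ee_rot: [[0.708, -0.706, -0.002], [-0.706, -0.708, -0.0], [-0.001, 0.001, -1.0]]
wrist_force: [-0.1, -0.6, 0.5]
gripper_width: 0.371
gripper_force: 0.0
```

apply_moves:
  plan:
    - {"grip": 0.7,"offset": [0,0,0],"spin": 0.145}
    - {"grip": 0.7,"offset": [0,0,0],"spin": 0.29}
    - {"grip": 0.7,"offset": [0,0,0],"spin": 0.435}
    - {"grip": 0.7,"offset": [0,0,0],"spin": 0.58}
    - {"grip": 0.7,"offset": [0,0,0],"spin": 0.725}

```text
time_s: 7.8
tcp_pos: [0.5122, -0.1173, 0.2301]
ee_rot: [[0.063, -0.998, -0.001], [-0.998, -0.063, -0.0], [0.0, 0.001, -1.0]]
wrist_force: [-0.4, -0.2, -0.3]
gripper_width: 0.693
gripper_force: 0.0
```

```bash
python3 go.py .519 -.101 .20 -92.6;  python3 - <<'E'
from boards import *
c,P=find("wrist",.09,(.3,.75,-.4,-.03),"pics/w3.png")
E
```

```text
t 7.8 pos [ 0.5122 -0.1173  0.2301] yaw -86.4 | offset [-1.58 -0.78  3.01] len 3.5 spin 0.109 j6 -1.0
frame [181, 0, 13, 271, 891] ((576.843017578125, -156.52706909179688), (183.446533203125, 3.1137075424194336), 88.15982055664062) 0.1111
frame [201, 0, 18, 36, 499] ((562.46630859375, -240.11215209960938), (20.455795288085938, 9.32693862915039), 84.99720001220703) 0.1076
frame [252, 0, 82, 62, 4108] ((510.06243896484375, -238.41343688964844), (36.048095703125, 46.07251739501953), 84.0992660522461) 0.1108
frame [370, 0, 61, 272, 1348] ((432.4751892089844, -164.89447021484375), (186.75604248046875, 1.7407528162002563), 87.3524169921875) 0.1112
frame [203, 95, 16, 52, 672] ((561.1635131835938, -175.4880828857422), (34.03862380981445, 9.288226127624512), 87.39884948730469) 0.1075
frame [251, 95, 73, 68, 4183] ((508.8402099609375, -173.22027587890625), (42.18302536010742, 46.054931640625), 87.57504272460938) 0.1108
frame [191, 195, 15, 45, 530] ((569.9722290039062, -104.2531967163086), (34.46116638183594, 9.200818061828613), 86.1922607421875) 0.1076
frame [235, 196, 67, 61, 3350] ((517.5625610351562, -101.07059478759766), (42.59168243408203, 46.16292953491211), 86.38097381591797) 0.1108
frame [106, 256, 66, 13, 416] ((614.2449951171875, -66.90335845947266), (2.0338540077209473, 52.36378479003906), 87.94597625732422) 0.111
frame [215, 267, 125, 18, 793] ((507.7816162109375, -62.21451950073242), (2.0057129859924316, 97.46614837646484), 87.45997619628906) 0.1111
```

View pics/w3.png

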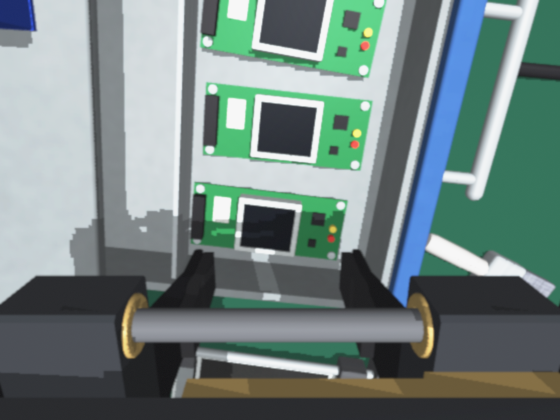

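The nearest board is at (268,225) with its connector at (198,215) to the back, its frame between the fingers. I'll grasp it there.

```bash
python3 go.py .5177 -.101 .123 -93.5
```

```text
t 7.85 pos [ 0.5121 -0.1173  0.23  ] yaw -86.6 | offset [-1.59 -0.67 10.7 ] len 10.8 spin 0.121 j6 -1.0
```

apply_moves:
  plan:
    - {"grip": 0.66,"offset": [-1.6,-0.67,1],"spin": 0.12}
    - {"grip": 0.66,"offset": [-1.6,-0.67,5],"spin": 0.12}
    - {"grip": 0.66,"offset": [-1.6,-0.67,8],"spin": 0.12}
    - {"grip": 0.66,"offset": [-1.6,-0.67,9.5],"spin": 0.12}
    - {"grip": 0.66,"offset": [-1.6,-0.67,9.5],"spin": 0.12}

```text
time_s: 8.35
tcp_pos: [0.5158, -0.1007, 0.1329]
ee_rot: [[-0.049, -0.999, -0.007], [-0.999, 0.049, -0.0], [0.001, 0.007, -1.0]]
wrist_force: [-0.7, 0.2, 0.0]
gripper_width: 0.663
gripper_force: 0.0
```

```bash
python3 go.py .5177 -.101 .123 -93.5
```

```text
t 8.35 pos [ 0.5158 -0.1007  0.1329] yaw -92.8 | offset [ 0.02 -0.2   0.99] len 1.0 spin 0.012 j6 -9.0
```

apply_moves:
  plan:
    - {"grip": 0.66,"offset": [0,-0.1,0.8],"spin": 0.01}
    - {"grip": 0.66,"offset": [0,-0.1,0.9],"spin": 0.01}
    - {"grip": 0.4,"offset": [0,-0.1,0.9],"spin": 0.01}
    - {"grip": 0.4,"offset": [0,-0.1,0.9],"spin": 0.01}
    - {"grip": 0.4,"offset": [0,-0.1,0.9],"spin": 0.01}

```text
time_s: 8.85
tcp_pos: [0.5184, -0.1005, 0.1277]
ee_rot: [[-0.06, -0.998, 0.002], [-0.998, 0.06, 0.0], [-0.0, -0.002, -1.0]]
wrist_force: [-0.2, 0.4, 0.3]
gripper_width: 0.522
gripper_force: 30.0
```

apply_moves:
  plan:
    - {"grip": 0.4,"offset": [0,0,0],"spin": 0}
    - {"grip": 0.4,"offset": [0,0,-1],"spin": 0}
    - {"grip": 0.4,"offset": [0,0,-3],"spin": 0}
    - {"grip": 0.4,"offset": [0,0,-6],"spin": 0}
    - {"grip": 0.4,"offset": [0,0,-9],"spin": 0}

```text
time_s: 9.35
tcp_pos: [0.5175, -0.1005, 0.2183]
ee_rot: [[-0.06, -0.998, -0.001], [-0.998, 0.06, -0.0], [0.0, 0.001, -1.0]]
wrist_force: [0.0, 0.2, -0.8]
gripper_width: 0.521
gripper_force: 30.0
```

```bash
python3 go.py .545 .323 .20 -94.7
```

```text
t 9.35 pos [ 0.5175 -0.1005  0.2183] yaw -93.4 | offset [-42.44  -0.2    1.82] len 42.5 spin 0.022 j6 -10.0
```

apply_moves:
  plan:
    - {"grip": 0.4,"offset": [-2,0,0],"spin": 0}
    - {"grip": 0.4,"offset": [-6,0,0],"spin": 0}
    - {"grip": 0.4,"offset": [-10.5,0,0],"spin": 0.01}
    - {"grip": 0.4,"offset": [-15,0,0],"spin": 0.02}
    - {"grip": 0.4,"offset": [-19.5,0,0],"spin": 0.022}

```text
time_s: 9.85
tcp_pos: [0.5294, 0.0957, 0.2178]
ee_rot: [[-0.083, -0.997, 0.001], [-0.997, 0.083, 0.0], [-0.0, -0.001, -1.0]]
wrist_force: [1.7, 0.1, -0.2]
gripper_width: 0.519
gripper_force: 30.0
```

apply_moves:
  plan:
    - {"grip": 0.4,"offset": [-4.5,0,0],"spin": 0}
    - {"grip": 0.4,"offset": [-9,0,0],"spin": 0}
    - {"grip": 0.4,"offset": [-13.5,0,0],"spin": 0}
    - {"grip": 0.4,"offset": [-17.5,0,0],"spin": 0}
    - {"grip": 0.4,"offset": [-20,0,0],"spin": 0}

```text
time_s: 10.35
tcp_pos: [0.5459, 0.2963, 0.2173]
ee_rot: [[-0.08, -0.997, 0.0], [-0.997, 0.08, 0.0], [-0.0, -0.0, -1.0]]
wrist_force: [-0.2, -0.5, -0.7]
gripper_width: 0.521
gripper_force: 30.0
```

```bash
python3 go.py .545 .323 .0507 -94.7;python3 - <<'E'
from station import r
import numpy as np,cv2
from h import *
print(r.sense()["gripper_width"],r.sense()["gripper_force"])
c=r.capture("wrist");cv2.imwrite("pics/w4.png",c["img"]);P=cloud(c);x,y,z=P[...,0],P[...,1],P[...,2]
m=(abs(z-.030)<.005)&(x>.58)&(x<.66)&(abs(y-.24)<.12)
q=P[m];pts=[]
for a in np.arange(.13,.36,.02):
    s=q[abs(q[:,1]-a)<.008]
    if len(s)>10: pts.append((a,*np.percentile(s[:,0],[3,97])))
pts=np.array(pts);print(pts.round(4));
if len(pts)>2:print(np.degrees(np.polyfit(pts[:,0],pts[:,1],1)[0]))
E
```

```text
t 10.35 pos [0.5459 0.2963 0.2173] yaw -94.6 | offset [-2.65  0.31 16.67] len 16.9 spin 0.002 j6 -48.0
0.5209654941240338 29.998666048049927
[[0.15   0.5942 0.6123]
 [0.17   0.596  0.6139]
 [0.19   0.5979 0.6158]
 [0.21   0.5999 0.6178]
 [0.23   0.6017 0.6197]
 [0.25   0.6038 0.6216]
 [0.27   0.6056 0.6235]
 [0.29   0.6077 0.6254]
 [0.31   0.6094 0.6274]]
5.501587663615695
```

View pics/w4.png

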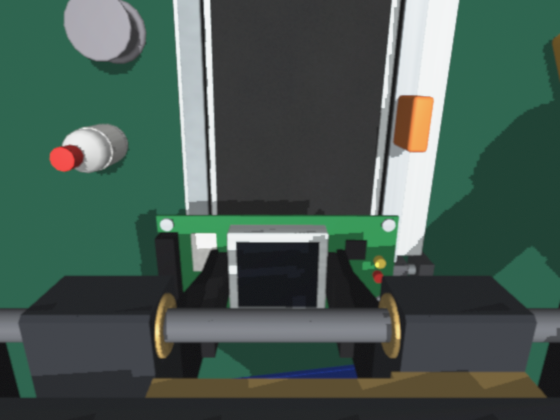

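The board is held level, its frame at (277,265) and its connector at (168,265) toward the back jaw. The back jaw's edge is at column 195. I'll lower it into the leftmost slot.

```bash
python3 go.py .5463 .323 .0507 -95.5
```

```text
t 10.4 pos [0.5465 0.2989 0.217 ] yaw -94.5 | offset [-2.37  0.23 16.63] len 16.8 spin 0.018 j6 -48.0
```

apply_moves:
  plan:
    - {"grip": 0.4,"offset": [-1.5,0.1,3],"spin": 0.018}
    - {"grip": 0.4,"offset": [-2.4,0.2,7],"spin": 0.018}
    - {"grip": 0.4,"offset": [-2.4,0.2,11],"spin": 0.018}
    - {"grip": 0.4,"offset": [-2.4,0.2,14],"spin": 0.018}
    - {"grip": 0.4,"offset": [-2.4,0.2,15],"spin": 0.018}

```text
time_s: 10.9
tcp_pos: [0.5442, 0.3159, 0.0636]
ee_rot: [[-0.101, -0.995, -0.006], [-0.995, 0.101, -0.005], [0.005, 0.005, -1.0]]
wrist_force: [0.3, 0.2, -0.2]
gripper_width: 0.522
gripper_force: 30.0
```

apply_moves:
  plan:
    - {"grip": 0.4,"offset": [0,0,0],"spin": 0}
    - {"grip": 0.4,"offset": [0,0,0],"spin": 0}

```text
time_s: 11.1
tcp_pos: [0.5472, 0.3182, 0.0688]
ee_rot: [[-0.1, -0.995, 0.003], [-0.995, 0.1, 0.002], [-0.002, -0.002, -1.0]]
wrist_force: [0.7, -0.3, 0.2]
gripper_width: 0.528
gripper_force: 3.0
```

```bash
python3 go.py .5463 .323 .0507 -95.5
```

```text
t 11.1 pos [0.5472 0.3182 0.0688] yaw -95.7 | offset [-0.46  0.14  1.82] len 1.9 spin -0.004 j6 -51.0
```

The grip slackened here, just above the bed, so I'll lower it gently.

apply_moves:
  plan:
    - {"grip": 0.4,"offset": [-0.2,0.05,0.8],"spin": 0}
    - {"grip": 0.4,"offset": [-0.4,0.1,1.5],"spin": 0}
    - {"grip": 0.4,"offset": [-0.4,0.1,1.5],"spin": 0}

```text
time_s: 11.4
tcp_pos: [0.545, 0.3216, 0.0514]
ee_rot: [[-0.1, -0.995, -0.001], [-0.995, 0.1, -0.001], [0.001, 0.001, -1.0]]
wrist_force: [0.3, 0.5, -0.0]
gripper_width: 0.519
gripper_force: 30.0
```

```bash
python3 go.py .5463 .323 .0507 -95.5
python3 - <<'E'
from boards import *
print(r.sense()["gripper_width"],r.sense()["gripper_force"],r.sense()["wrist_force"])
c,P=find("top",.012,(.4,.65,.08,.4))
c=r.capture("wrist");cv2.imwrite("pics/w5.png",c["img"])
E
```

```text
t 11.4 pos [0.545  0.3216 0.0514] yaw -95.7 | offset [-0.15 -0.11  0.07] len 0.2 spin -0.004 j6 -51.0
0.5187999089663937 29.99897450208664 [ 0.33990958  0.45868342 -0.01346339]
frame [122, 251, 38, 9, 104] ((441.1766052246094, 329.9448547363281), (98.78816223144531, 17.32427215576172), 83.96450805664062) 0.0294
frame [199, 255, 34, 12, 186] ((417.8611755371094, 135.5957489013672), (86.13276672363281, 27.130895614624023), 82.59224700927734) 0.03
```

View pics/w5.png

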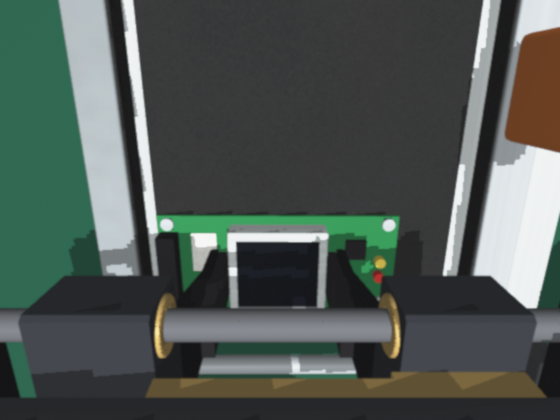

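The board sits in the gripper at the same pixels as before (frame at (277,265)), so nothing slipped. I'll release it.

apply_moves:
  plan:
    - {"grip": 0.4,"offset": [0,0,0.1],"spin": 0}
    - {"grip": 0.66,"offset": [0,0,0.1],"spin": 0}
    - {"grip": 0.66,"offset": [0,0,0.1],"spin": 0}
    - {"grip": 0.66,"offset": [0,0,-2.0],"spin": 0}
    - {"grip": 0.66,"offset": [0,0,-6],"spin": 0}

```text
time_s: 12.0
tcp_pos: [0.5438, 0.3202, 0.1095]
ee_rot: [[-0.101, -0.995, -0.006], [-0.995, 0.101, -0.005], [0.005, 0.005, -1.0]]
wrist_force: [1.5, 0.2, 0.3]
gripper_width: 0.658
gripper_force: 0.0
```

```bash
python3 go.py .508 -.16 .21 -92.5
python3 - <<'E'
from boards import *
c,P=find("wrist",.012,(.46,.59,.08,.4))
E
```

```text
t 12.0 pos [0.5438 0.3202 0.1095] yaw -95.8 | offset [48.19 -1.22 -9.8 ] len 49.2 spin -0.057 j6 -51.0
frame [237, 197, 76, 65, 4738] ((544.7637329101562, 321.01837158203125), (42.1495475769043, 46.137115478515625), 84.20457458496094) 0.0328
```

Placed: its frame top is at 32.8 mm, flat as expected. Now the second board.

apply_moves:
  plan:
    - {"grip": 0.66,"offset": [0,0,-4],"spin": 0}
    - {"grip": 0.66,"offset": [3,0,-8],"spin": 0}
    - {"grip": 0.66,"offset": [8,-0.3,-10],"spin": 0}
    - {"grip": 0.66,"offset": [13,-0.5,-10],"spin": -0.02}
    - {"grip": 0.66,"offset": [18,-0.7,-10],"spin": -0.05}

```text
time_s: 12.55
tcp_pos: [0.5348, 0.1444, 0.2136]
ee_rot: [[-0.048, -0.999, 0.003], [-0.999, 0.048, 0.002], [-0.002, -0.003, -1.0]]
wrist_force: [0.4, -0.3, 0.3]
gripper_width: 0.658
gripper_force: 0.0
```

apply_moves:
  plan:
    - {"grip": 0.66,"offset": [5,0,0],"spin": 0}
    - {"grip": 0.66,"offset": [10,0,0],"spin": 0}
    - {"grip": 0.66,"offset": [15,0,0],"spin": 0}
    - {"grip": 0.66,"offset": [20,0,0],"spin": 0}
    - {"grip": 0.66,"offset": [24,0,0],"spin": 0}

```text
time_s: 13.05
tcp_pos: [0.5222, -0.0965, 0.2126]
ee_rot: [[-0.051, -0.999, 0.001], [-0.999, 0.051, -0.0], [-0.0, -0.001, -1.0]]
wrist_force: [1.3, 0.9, 0.4]
gripper_width: 0.662
gripper_force: 0.0
```

```bash
cat >> boards.py <<'E'
def settle_find():
    find("wrist",.09,(.47,.59,-.4,-.06))
E
python3 -c "from boards import *; settle_find()"; python3 go.py .5088 -.1732 .123 -92.5
```

```text
frame [173, 0, 24, 256, 973] ((577.1848754882812, -151.20095825195312), (160.35638427734375, 1.0811915397644043), 87.45650482177734) 0.1112
frame [244, 0, 80, 17, 1189] ((511.6983947753906, -224.25428771972656), (8.284980773925781, 46.02073669433594), 84.79296112060547) 0.1106
frame [254, 62, 76, 70, 5159] ((508.8199462890625, -173.261474609375), (41.32419967651367, 46.26631546020508), 87.18806457519531) 0.1108
frame [200, 70, 18, 56, 803] ((561.1710205078125, -175.43215942382812), (33.34339141845703, 9.201284408569336), 87.71084594726562) 0.1076
frame [218, 257, 120, 8, 742] ((523.4050903320312, -62.77931594848633), (1.6679657697677612, 85.58379364013672), 87.31352233886719) 0.1111
t 13.1 pos [ 0.5216 -0.1003  0.2125] yaw -93.2 | offset [7.34 0.88 8.96] len 11.6 spin -0.011 j6 -10.0
```

apply_moves:
  plan:
    - {"grip": 0.66,"offset": [4,0.5,0],"spin": -0.01}
    - {"grip": 0.66,"offset": [7.3,0.9,2],"spin": -0.01}
    - {"grip": 0.66,"offset": [7.3,0.9,6],"spin": -0.01}
    - {"grip": 0.66,"offset": [7.3,0.9,7.5],"spin": -0.01}
    - {"grip": 0.66,"offset": [7.3,0.9,7.5],"spin": -0.01}

```text
time_s: 13.6
tcp_pos: [0.5083, -0.1668, 0.1348]
ee_rot: [[-0.041, -0.999, -0.005], [-0.999, 0.041, 0.0], [-0.0, 0.005, -1.0]]
wrist_force: [-0.4, -0.4, -0.2]
gripper_width: 0.663
gripper_force: 0.0
```

apply_moves:
  plan:
    - {"grip": 0.66,"offset": [0,0,0],"spin": 0}

```text
time_s: 13.7
tcp_pos: [0.5107, -0.1667, 0.1377]
ee_rot: [[-0.04, -0.999, 0.001], [-0.999, 0.04, -0.001], [0.001, -0.001, -1.0]]
wrist_force: [1.0, 0.7, 0.8]
gripper_width: 0.66
gripper_force: 0.0
```

```bash
python3 go.py .5088 -.1732 .1235 -92.6
```

```text
t 13.7 pos [ 0.5107 -0.1667  0.1377] yaw -92.3 | offset [0.66 0.16 1.42] len 1.6 spin 0.006 j6 -2.0
```

apply_moves:
  plan:
    - {"grip": 0.66,"offset": [0.65,0.15,0.4],"spin": 0}
    - {"grip": 0.66,"offset": [0.65,0.15,1.4],"spin": 0}
    - {"grip": 0.66,"offset": [0.65,0.15,1.4],"spin": 0}
    - {"grip": 0.4,"offset": [0.65,0.15,1.4],"spin": 0}
    - {"grip": 0.4,"offset": [0.65,0.15,1.4],"spin": 0}

```text
time_s: 14.2
tcp_pos: [0.5084, -0.173, 0.1232]
ee_rot: [[-0.04, -0.999, 0.001], [-0.999, 0.04, -0.0], [0.0, -0.001, -1.0]]
wrist_force: [-0.5, -0.1, -0.2]
gripper_width: 0.555
gripper_force: 0.1
```

apply_moves:
  plan:
    - {"grip": 0.4,"offset": [0,0,0],"spin": 0}
    - {"grip": 0.4,"offset": [0,0,0],"spin": 0}

```text
time_s: 14.4
tcp_pos: [0.5085, -0.173, 0.1233]
ee_rot: [[-0.04, -0.999, 0.001], [-0.999, 0.04, -0.0], [0.0, -0.001, -1.0]]
wrist_force: [0.2, 0.5, -0.3]
gripper_width: 0.522
gripper_force: 30.0
```

apply_moves:
  plan:
    - {"grip": 0.4,"offset": [0,0,-1],"spin": 0}
    - {"grip": 0.4,"offset": [0,0,-3],"spin": 0}
    - {"grip": 0.4,"offset": [0,0,-6],"spin": 0}
    - {"grip": 0.4,"offset": [-2,0,-8.5],"spin": 0}
    - {"grip": 0.4,"offset": [-6,0,-9],"spin": 0}

```text
time_s: 14.9
tcp_pos: [0.5124, -0.114, 0.217]
ee_rot: [[-0.043, -0.999, 0.007], [-0.999, 0.043, -0.001], [0.001, -0.007, -1.0]]
wrist_force: [0.9, 1.3, -0.2]
gripper_width: 0.525
gripper_force: 30.0
```

```bash
python3 go.py .5408 .2653 .2 -95.5
```

```text
t 14.9 pos [ 0.5124 -0.114   0.217 ] yaw -92.5 | offset [-38.02  -1.18   1.69] len 38.1 spin 0.053 j6 -8.0
```

apply_moves:
  plan:
    - {"grip": 0.4,"offset": [-4.5,-0.2,0],"spin": 0.01}
    - {"grip": 0.4,"offset": [-9,-0.4,0],"spin": 0.02}
    - {"grip": 0.4,"offset": [-13.5,-0.6,0],"spin": 0.03}
    - {"grip": 0.4,"offset": [-18,-0.8,0],"spin": 0.04}
    - {"grip": 0.4,"offset": [-22.5,-1,0],"spin": 0.053}

```text
time_s: 15.4
tcp_pos: [0.5294, 0.1132, 0.2138]
ee_rot: [[-0.093, -0.996, 0.001], [-0.996, 0.093, 0.0], [-0.0, -0.001, -1.0]]
wrist_force: [1.0, 0.1, -0.4]
gripper_width: 0.523
gripper_force: 30.0
```

apply_moves:
  plan:
    - {"grip": 0.4,"offset": [-4.5,0,0],"spin": 0}
    - {"grip": 0.4,"offset": [-9,0,2],"spin": 0}
    - {"grip": 0.4,"offset": [-12.5,0.3,5],"spin": 0}
    - {"grip": 0.4,"offset": [-14.5,0.6,8],"spin": 0}
    - {"grip": 0.4,"offset": [-14.8,0.7,10],"spin": 0}

```text
time_s: 15.9
tcp_pos: [0.5356, 0.2615, 0.1111]
ee_rot: [[-0.09, -0.996, -0.002], [-0.996, 0.09, -0.001], [0.001, 0.002, -1.0]]
wrist_force: [-0.2, -0.6, -1.4]
gripper_width: 0.526
gripper_force: 30.0
```

apply_moves:
  plan:
    - {"grip": 0.4,"offset": [0,0,0],"spin": 0}

```text
time_s: 16.0
tcp_pos: [0.5344, 0.259, 0.1099]
ee_rot: [[-0.092, -0.996, -0.006], [-0.996, 0.092, -0.004], [0.005, 0.006, -1.0]]
wrist_force: [0.5, -0.7, -0.5]
gripper_width: 0.525
gripper_force: 30.0
```

```bash
python3 go.py .5398 .2640 .0463 -95.5
```

```text
t 16.0 pos [0.5344 0.259  0.1099] yaw -95.3 | offset [-0.58 -0.53  6.36] len 6.4 spin 0.004 j6 -47.0
```

apply_moves:
  plan:
    - {"grip": 0.4,"offset": [-0.6,-0.4,2],"spin": 0}
    - {"grip": 0.4,"offset": [-0.6,-0.4,4],"spin": 0}
    - {"grip": 0.4,"offset": [-0.6,-0.4,5.4],"spin": 0}
    - {"grip": 0.4,"offset": [-0.6,-0.4,5.4],"spin": 0}
    - {"grip": 0.4,"offset": [-0.6,-0.4,5.4],"spin": 0}

```text
time_s: 16.5
tcp_pos: [0.5417, 0.2649, 0.06]
ee_rot: [[-0.093, -0.996, 0.001], [-0.996, 0.093, 0.0], [-0.001, -0.001, -1.0]]
wrist_force: [-1.5, 0.7, -0.2]
gripper_width: 0.523
gripper_force: 30.0
```

```bash
python3 go.py .5395 .2635 .0463 -95.5
```

```text
t 16.5 pos [0.5417 0.2649 0.06  ] yaw -95.3 | offset [0.16 0.2  1.37] len 1.4 spin 0.003 j6 -47.0
```

apply_moves:
  plan:
    - {"grip": 0.4,"offset": [0.15,0.15,1.0],"spin": 0}
    - {"grip": 0.4,"offset": [0.15,0.15,1.4],"spin": 0}
    - {"grip": 0.4,"offset": [0.15,0.15,1.4],"spin": 0}
    - {"grip": 0.66,"offset": [0.15,0.15,1.4],"spin": 0}
    - {"grip": 0.66,"offset": [0.15,0.15,1.4],"spin": 0}

```text
time_s: 17.0
tcp_pos: [0.5396, 0.2637, 0.0452]
ee_rot: [[-0.093, -0.996, 0.001], [-0.996, 0.093, 0.0], [-0.0, -0.0, -1.0]]
wrist_force: [-0.2, 0.3, 0.2]
gripper_width: 0.621
gripper_force: 0.0
```

apply_moves:
  plan:
    - {"grip": 0.66,"offset": [0,0,0],"spin": 0}
    - {"grip": 0.66,"offset": [0,0,-2],"spin": 0}
    - {"grip": 0.66,"offset": [0,0,-6],"spin": 0}
    - {"grip": 0.66,"offset": [0,0,-10],"spin": 0}
    - {"grip": 0.66,"offset": [3,0,-14],"spin": 0}

```text
time_s: 17.5
tcp_pos: [0.5373, 0.2357, 0.1864]
ee_rot: [[-0.09, -0.996, 0.002], [-0.996, 0.09, 0.001], [-0.001, -0.002, -1.0]]
wrist_force: [1.2, -0.4, -0.1]
gripper_width: 0.663
gripper_force: 0.0
```

```bash
python3 go.py .511 -.225 .213 -95.5;python3 - <<'E'
from boards import *
c,P=find("wrist",.012,(.46,.59,.08,.4))
E
```

```text
t 17.5 pos [0.5373 0.2357 0.1864] yaw -95.2 | offset [46.11 -1.53 -2.69] len 46.2 spin 0.006 j6 -45.0
frame [251, 200, 56, 49, 2633] ((538.489501953125, 262.99993896484375), (42.31501770019531, 46.1142578125), 85.01773834228516) 0.0328
frame [215, 205, 8, 38, 179] ((588.623046875, 258.350341796875), (33.56608963012695, 5.017186164855957), 84.6696548461914) 0.0295
frame [252, 263, 52, 45, 2242] ((544.3556518554688, 321.16015625), (42.51699447631836, 45.42648696899414), 84.17998504638672) 0.0328
```

Two are placed and flat. Now the third.

apply_moves:
  plan:
    - {"grip": 0.66,"offset": [5,-0.1,-1.5],"spin": 0}
    - {"grip": 0.66,"offset": [10,-0.3,-2.7],"spin": 0}
    - {"grip": 0.66,"offset": [15,-0.5,-2.7],"spin": 0}
    - {"grip": 0.66,"offset": [20,-0.7,-2.7],"spin": 0}
    - {"grip": 0.66,"offset": [25,-0.8,-2.7],"spin": 0}

```text
time_s: 18.05
tcp_pos: [0.5211, -0.014, 0.2123]
ee_rot: [[-0.093, -0.996, 0.001], [-0.996, 0.093, 0.0], [-0.0, -0.001, -1.0]]
wrist_force: [1.3, -0.1, 0.5]
gripper_width: 0.662
gripper_force: 0.0
```

apply_moves:
  plan:
    - {"grip": 0.66,"offset": [5,-0.2,0],"spin": 0}
    - {"grip": 0.66,"offset": [10,-0.4,0],"spin": 0}
    - {"grip": 0.66,"offset": [15,-0.5,0],"spin": 0}
    - {"grip": 0.66,"offset": [18,-0.6,0],"spin": 0}
    - {"grip": 0.66,"offset": [18,-0.6,0],"spin": 0}

```text
time_s: 18.55
tcp_pos: [0.51, -0.1953, 0.2116]
ee_rot: [[-0.098, -0.995, -0.0], [-0.995, 0.098, -0.0], [0.0, 0.0, -1.0]]
wrist_force: [-0.5, 0.2, 0.6]
gripper_width: 0.661
gripper_force: 0.0
```

```bash
python3 -c "from boards import *; settle_find()"; python3 go.py .5105 -.2385 .1235 -95.8
```

```text
frame [148, 0, 42, 272, 1233] ((572.8045654296875, -247.46148681640625), (171.64727783203125, 1.2755261659622192), 87.37568664550781) 0.111
frame [162, 0, 19, 56, 861] ((560.6556396484375, -317.75), (30.09541130065918, 9.470430374145508), 82.87368774414062) 0.1075
frame [220, 0, 80, 67, 5092] ((508.8780212402344, -309.64703369140625), (35.41259002685547, 46.069557189941406), 83.3051986694336) 0.1109
frame [234, 115, 73, 66, 4637] ((509.72821044921875, -241.3402862548828), (42.237632751464844, 46.04716110229492), 84.10602569580078) 0.1108
frame [181, 121, 18, 52, 731] ((561.8577270507812, -246.96707153320312), (33.32341766357422, 9.54154109954834), 83.89222717285156) 0.1075
frame [199, 349, 147, 30, 1089] ((527.8051147460938, -63.669586181640625), (24.528730392456055, 113.68439483642578), 75.66450500488281) 0.1099
t 18.6 pos [ 0.5102 -0.1937  0.2116] yaw -95.6 | offset [ 4.45 -0.47  8.81] len 9.9 spin 0.004 j6 -2.0
```

apply_moves:
  plan:
    - {"grip": 0.66,"offset": [3,-0.3,1],"spin": 0}
    - {"grip": 0.66,"offset": [4.7,-0.4,4],"spin": 0}
    - {"grip": 0.66,"offset": [4.7,-0.4,6.5],"spin": 0.005}
    - {"grip": 0.66,"offset": [4.7,-0.4,7.3],"spin": 0.005}
    - {"grip": 0.66,"offset": [4.7,-0.4,7.3],"spin": 0.005}

```text
time_s: 19.1
tcp_pos: [0.51, -0.2382, 0.138]
ee_rot: [[-0.097, -0.995, -0.003], [-0.995, 0.097, 0.0], [-0.0, 0.003, -1.0]]
wrist_force: [-0.8, -0.1, 0.3]
gripper_width: 0.663
gripper_force: 0.0
```

apply_moves:
  plan:
    - {"grip": 0.66,"offset": [0,0,0],"spin": 0}
    - {"grip": 0.66,"offset": [0,0,0],"spin": 0}

```text
time_s: 19.3
tcp_pos: [0.5115, -0.2388, 0.1406]
ee_rot: [[-0.097, -0.995, 0.003], [-0.995, 0.097, -0.001], [0.0, -0.003, -1.0]]
wrist_force: [0.6, -0.2, -0.6]
gripper_width: 0.661
gripper_force: 0.0
```

```bash
python3 go.py .5097 -.2413 .1235 -96
```

```text
t 19.3 pos [ 0.5115 -0.2388  0.1406] yaw -95.6 | offset [0.26 0.16 1.71] len 1.7 spin 0.008 j6 3.0
```

apply_moves:
  plan:
    - {"grip": 0.66,"offset": [0.25,0.1,0.6],"spin": 0.01}
    - {"grip": 0.66,"offset": [0.25,0.1,1.65],"spin": 0.01}
    - {"grip": 0.66,"offset": [0.25,0.1,1.65],"spin": 0.01}
    - {"grip": 0.4,"offset": [0.25,0.1,1.65],"spin": 0.01}
    - {"grip": 0.4,"offset": [0.25,0.1,1.65],"spin": 0.01}

```text
time_s: 19.8
tcp_pos: [0.509, -0.2416, 0.1222]
ee_rot: [[-0.108, -0.994, -0.001], [-0.994, 0.108, 0.0], [-0.0, 0.001, -1.0]]
wrist_force: [0.5, -0.8, -1.2]
gripper_width: 0.554
gripper_force: 0.2
```

apply_moves:
  plan:
    - {"grip": 0.4,"offset": [0,0,0],"spin": 0}
    - {"grip": 0.4,"offset": [0,0,0],"spin": 0}

```text
time_s: 20.0
tcp_pos: [0.5089, -0.2415, 0.1223]
ee_rot: [[-0.108, -0.994, -0.0], [-0.994, 0.108, 0.0], [-0.0, 0.0, -1.0]]
wrist_force: [0.5, 0.2, -0.4]
gripper_width: 0.527
gripper_force: 30.0
```

apply_moves:
  plan:
    - {"grip": 0.4,"offset": [0,0,-1],"spin": 0}
    - {"grip": 0.4,"offset": [0,0,-3],"spin": 0}
    - {"grip": 0.4,"offset": [0,0,-6],"spin": 0}
    - {"grip": 0.4,"offset": [-2,0,-8.5],"spin": 0}
    - {"grip": 0.4,"offset": [-6,0,-9],"spin": 0}

```text
time_s: 20.5
tcp_pos: [0.5174, -0.1833, 0.2168]
ee_rot: [[-0.111, -0.994, 0.007], [-0.994, 0.111, -0.002], [0.001, -0.008, -1.0]]
wrist_force: [0.8, 0.6, -1.5]
gripper_width: 0.521
gripper_force: 30.0
```

```bash
python3 go.py .5335 .2060 .2 -95.5
```

```text
t 20.5 pos [ 0.5174 -0.1833  0.2168] yaw -96.4 | offset [-38.87   2.74   1.61] len 39.0 spin -0.015 j6 -4.0
```

apply_moves:
  plan:
    - {"grip": 0.4,"offset": [-4.5,0.3,0],"spin": 0}
    - {"grip": 0.4,"offset": [-9,0.6,0],"spin": 0}
    - {"grip": 0.4,"offset": [-13.5,0.9,0],"spin": 0}
    - {"grip": 0.4,"offset": [-18,1.2,0],"spin": 0}
    - {"grip": 0.4,"offset": [-22.5,1.5,0],"spin": -0.015}

```text
time_s: 21.0
tcp_pos: [0.5249, 0.0452, 0.2136]
ee_rot: [[-0.093, -0.996, 0.001], [-0.996, 0.093, 0.0], [-0.0, -0.001, -1.0]]
wrist_force: [0.2, 0.6, -1.1]
gripper_width: 0.524
gripper_force: 30.0
```

apply_moves:
  plan:
    - {"grip": 0.4,"offset": [-4.5,0.3,0],"spin": 0}
    - {"grip": 0.4,"offset": [-9,0.6,2],"spin": 0}
    - {"grip": 0.4,"offset": [-13,0.9,5],"spin": 0}
    - {"grip": 0.4,"offset": [-15,1.1,8],"spin": 0}
    - {"grip": 0.4,"offset": [-15.5,1.1,10],"spin": 0}

```text
time_s: 21.5
tcp_pos: [0.5279, 0.201, 0.1112]
ee_rot: [[-0.09, -0.996, -0.001], [-0.996, 0.09, -0.0], [0.0, 0.001, -1.0]]
wrist_force: [0.1, -0.8, -0.7]
gripper_width: 0.527
gripper_force: 30.0
```

apply_moves:
  plan:
    - {"grip": 0.4,"offset": [0,0,0],"spin": 0}
    - {"grip": 0.4,"offset": [0,0,0],"spin": 0}

```text
time_s: 21.7
tcp_pos: [0.5289, 0.1987, 0.1133]
ee_rot: [[-0.093, -0.996, 0.001], [-0.996, 0.093, -0.0], [0.0, -0.001, -1.0]]
wrist_force: [-0.1, -0.3, 0.9]
gripper_width: 0.523
gripper_force: 30.0
```

```bash
python3 go.py .5336 .2055 .045 -95.5
```

```text
t 21.7 pos [0.5289 0.1987 0.1133] yaw -95.3 | offset [-0.72 -0.4   6.83] len 6.9 spin 0.003 j6 -42.0
```

apply_moves:
  plan:
    - {"grip": 0.4,"offset": [-0.7,-0.4,2],"spin": 0}
    - {"grip": 0.4,"offset": [-0.7,-0.4,4.5],"spin": 0}
    - {"grip": 0.4,"offset": [-0.7,-0.4,6.2],"spin": 0}
    - {"grip": 0.4,"offset": [-0.7,-0.4,6.6],"spin": 0}
    - {"grip": 0.4,"offset": [-0.7,-0.4,6.8],"spin": 0}

```text
time_s: 22.2
tcp_pos: [0.5342, 0.2052, 0.0458]
ee_rot: [[-0.094, -0.996, 0.002], [-0.996, 0.094, 0.001], [-0.001, -0.002, -1.0]]
wrist_force: [-0.3, 0.4, 1.5]
gripper_width: 0.521
gripper_force: 30.0
```

apply_moves:
  plan:
    - {"grip": 0.4,"offset": [0,0,0],"spin": 0}
    - {"grip": 0.4,"offset": [0,0,0],"spin": 0}
    - {"grip": 0.66,"offset": [0,0,0],"spin": 0}
    - {"grip": 0.66,"offset": [0,0,0],"spin": 0}
    - {"grip": 0.66,"offset": [0,0,0],"spin": 0}

```text
time_s: 22.7
tcp_pos: [0.5333, 0.2055, 0.0449]
ee_rot: [[-0.093, -0.996, 0.001], [-0.996, 0.093, 0.0], [-0.0, -0.001, -1.0]]
wrist_force: [0.2, -1.3, -0.1]
gripper_width: 0.646
gripper_force: 0.0
```

apply_moves:
  plan:
    - {"grip": 0.66,"offset": [0,0,-2],"spin": 0}
    - {"grip": 0.66,"offset": [0,0,-6],"spin": 0}
    - {"grip": 0.66,"offset": [0,0,-10],"spin": 0}
    - {"grip": 0.66,"offset": [2,0,-14],"spin": 0}
    - {"grip": 0.66,"offset": [4,0,-17],"spin": 0}

```text
time_s: 23.2
tcp_pos: [0.5299, 0.1656, 0.2174]
ee_rot: [[-0.092, -0.996, 0.003], [-0.996, 0.092, 0.001], [-0.002, -0.003, -1.0]]
wrist_force: [-0.1, -0.3, 0.5]
gripper_width: 0.66
gripper_force: 0.0
```

```bash
python3 go.py .509 -.270 .213 -96;python3 - <<'E'
from boards import *
c,P=find("wrist",.012,(.46,.59,.08,.4))
E
```

```text
t 23.2 pos [0.5299 0.1656 0.2174] yaw -95.3 | offset [43.57 -1.91  0.37] len 43.6 spin 0.013 j6 -39.0
frame [253, 203, 51, 45, 2154] ((532.8475952148438, 206.06680297851562), (43.19888687133789, 46.08222961425781), 85.30094146728516) 0.0328
frame [217, 207, 11, 35, 320] ((585.046875, 200.53079223632812), (33.71372985839844, 9.064702987670898), 84.42920684814453) 0.0296
frame [254, 260, 48, 41, 1880] ((538.4268188476562, 263.0384216308594), (42.82192611694336, 45.95560073852539), 85.51126861572266) 0.0328
frame [223, 264, 7, 32, 132] ((588.5952758789062, 258.2191467285156), (33.81545639038086, 5.059961795806885), 84.68799591064453) 0.0295
frame [255, 342, 44, 8, 349] ((546.2474975585938, 337.07659912109375), (11.364608764648438, 44.61829376220703), 84.37677764892578) 0.0328
```

Three are placed. Now the fourth.

apply_moves:
  plan:
    - {"grip": 0.66,"offset": [5,-0.2,0.2],"spin": 0}
    - {"grip": 0.66,"offset": [10,-0.4,0.3],"spin": 0}
    - {"grip": 0.66,"offset": [15,-0.7,0.3],"spin": 0}
    - {"grip": 0.66,"offset": [20,-0.9,0.3],"spin": 0}
    - {"grip": 0.66,"offset": [25,-1.1,0.3],"spin": 0}

```text
time_s: 23.75
tcp_pos: [0.5166, -0.0859, 0.2116]
ee_rot: [[-0.093, -0.996, 0.0], [-0.996, 0.093, 0.0], [-0.0, -0.0, -1.0]]
wrist_force: [0.9, -0.6, 0.2]
gripper_width: 0.66
gripper_force: 0.0
```

apply_moves:
  plan:
    - {"grip": 0.66,"offset": [5,-0.2,0],"spin": 0}
    - {"grip": 0.66,"offset": [10,-0.4,0],"spin": 0}
    - {"grip": 0.66,"offset": [15,-0.6,0],"spin": 0}
    - {"grip": 0.66,"offset": [17.5,-0.8,0],"spin": 0.01}
    - {"grip": 0.66,"offset": [17.5,-0.8,0],"spin": 0.02}

```text
time_s: 24.25
tcp_pos: [0.5082, -0.2621, 0.2108]
ee_rot: [[-0.118, -0.993, -0.001], [-0.993, 0.118, -0.0], [0.0, 0.001, -1.0]]
wrist_force: [0.0, 0.6, -0.5]
gripper_width: 0.657
gripper_force: 0.0
```

```bash
python3 -c "from boards import *; settle_find()"; python3 go.py .509 -.3125 .1235 -96.5
```

```text
frame [159, 87, 33, 181, 812] ((570.5675048828125, -293.1273193359375), (120.18756866455078, 3.4473421573638916), 86.1139144897461) 0.1111
frame [230, 107, 74, 67, 4790] ((508.21722412109375, -313.11041259765625), (42.205867767333984, 46.0850830078125), 83.18550872802734) 0.1108
frame [177, 113, 18, 53, 743] ((560.0458374023438, -319.8055419921875), (33.547706604003906, 9.36323356628418), 82.68181610107422) 0.1076
frame [202, 342, 8, 37, 131] ((576.9392700195312, -148.96856689453125), (34.77964782714844, 0.7528566718101501), 87.67235565185547) 0.1103
t 24.3 pos [ 0.5082 -0.2605  0.2108] yaw -96.7 | offset [ 5.15 -0.69  8.73] len 10.2 spin -0.004 j6 4.0
```

apply_moves:
  plan:
    - {"grip": 0.66,"offset": [3,-0.3,1],"spin": 0}
    - {"grip": 0.66,"offset": [5.2,-0.6,4],"spin": 0}
    - {"grip": 0.66,"offset": [5.2,-0.6,6.5],"spin": 0.005}
    - {"grip": 0.66,"offset": [5.2,-0.6,7.2],"spin": 0.005}
    - {"grip": 0.66,"offset": [5.2,-0.6,7.2],"spin": 0.005}

```text
time_s: 24.8
tcp_pos: [0.5086, -0.3103, 0.1386]
ee_rot: [[-0.116, -0.993, -0.003], [-0.993, 0.116, 0.001], [-0.0, 0.003, -1.0]]
wrist_force: [-0.1, 0.0, 0.5]
gripper_width: 0.657
gripper_force: 0.0
```

apply_moves:
  plan:
    - {"grip": 0.66,"offset": [0,0,0],"spin": 0}
    - {"grip": 0.66,"offset": [0,0,0],"spin": 0}

```text
time_s: 25.0
tcp_pos: [0.51, -0.3112, 0.1413]
ee_rot: [[-0.117, -0.993, 0.003], [-0.993, 0.117, -0.001], [0.001, -0.003, -1.0]]
wrist_force: [-0.5, -0.0, -0.8]
gripper_width: 0.661
gripper_force: 0.0
```

```bash
python3 go.py .5082 -.3131 .1235 -97
```

```text
t 25.0 pos [ 0.51   -0.3112  0.1413] yaw -96.7 | offset [0.21 0.16 1.78] len 1.8 spin 0.005 j6 9.0
```

apply_moves:
  plan:
    - {"grip": 0.66,"offset": [0.2,0.1,0.6],"spin": 0.005}
    - {"grip": 0.66,"offset": [0.2,0.1,1.7],"spin": 0.005}
    - {"grip": 0.66,"offset": [0.2,0.1,1.7],"spin": 0.005}
    - {"grip": 0.4,"offset": [0.2,0.1,1.7],"spin": 0.005}
    - {"grip": 0.4,"offset": [0.2,0.1,1.7],"spin": 0.005}

```text
time_s: 25.5
tcp_pos: [0.5074, -0.3133, 0.1221]
ee_rot: [[-0.123, -0.992, -0.001], [-0.992, 0.123, 0.0], [-0.0, 0.001, -1.0]]
wrist_force: [0.2, 0.2, -0.5]
gripper_width: 0.555
gripper_force: 0.7
```

apply_moves:
  plan:
    - {"grip": 0.4,"offset": [0,0,0],"spin": 0}
    - {"grip": 0.4,"offset": [0,0,0],"spin": 0}

```text
time_s: 25.7
tcp_pos: [0.5074, -0.3133, 0.1222]
ee_rot: [[-0.123, -0.992, -0.0], [-0.992, 0.123, 0.0], [-0.0, 0.0, -1.0]]
wrist_force: [-0.4, -0.4, -1.0]
gripper_width: 0.524
gripper_force: 30.0
```

apply_moves:
  plan:
    - {"grip": 0.4,"offset": [0,0,-1],"spin": 0}
    - {"grip": 0.4,"offset": [0,0,-3],"spin": 0}
    - {"grip": 0.4,"offset": [0,0,-6],"spin": 0}
    - {"grip": 0.4,"offset": [-2,0,-8.5],"spin": 0}
    - {"grip": 0.4,"offset": [-6,0,-9],"spin": 0}

```text
time_s: 26.2
tcp_pos: [0.5166, -0.2555, 0.2167]
ee_rot: [[-0.126, -0.992, 0.007], [-0.992, 0.126, -0.003], [0.002, -0.007, -1.0]]
wrist_force: [1.0, 1.3, -1.8]
gripper_width: 0.52
gripper_force: 30.0
```

```bash
python3 go.py .5278 .148 .2 -95.5
```

```text
t 26.2 pos [ 0.5166 -0.2555  0.2167] yaw -97.2 | offset [-40.18   3.99   1.56] len 40.4 spin -0.03 j6 3.0
```

apply_moves:
  plan:
    - {"grip": 0.4,"offset": [-4.5,0.4,0],"spin": 0}
    - {"grip": 0.4,"offset": [-9,0.8,0],"spin": 0}
    - {"grip": 0.4,"offset": [-13.5,1.3,0],"spin": -0.01}
    - {"grip": 0.4,"offset": [-18,1.7,0],"spin": -0.02}
    - {"grip": 0.4,"offset": [-22.5,2.2,0],"spin": -0.03}

```text
time_s: 26.7
tcp_pos: [0.5206, -0.0261, 0.2134]
ee_rot: [[-0.093, -0.996, 0.001], [-0.996, 0.093, 0.0], [-0.0, -0.001, -1.0]]
wrist_force: [0.5, 1.0, -0.9]
gripper_width: 0.524
gripper_force: 30.0
```

apply_moves:
  plan:
    - {"grip": 0.4,"offset": [-4.5,0.3,0],"spin": 0}
    - {"grip": 0.4,"offset": [-9,0.6,2],"spin": 0}
    - {"grip": 0.4,"offset": [-14,0.9,5],"spin": 0}
    - {"grip": 0.4,"offset": [-16.5,1.1,8],"spin": 0}
    - {"grip": 0.4,"offset": [-17.2,1.1,10],"spin": 0}

```text
time_s: 27.2
tcp_pos: [0.5252, 0.1474, 0.111]
ee_rot: [[-0.09, -0.996, -0.001], [-0.996, 0.09, -0.0], [0.0, 0.001, -1.0]]
wrist_force: [-0.3, 1.0, -1.4]
gripper_width: 0.525
gripper_force: 30.0
```

apply_moves:
  plan:
    - {"grip": 0.4,"offset": [0,0,0],"spin": 0}
    - {"grip": 0.4,"offset": [0,0,0],"spin": 0}

```text
time_s: 27.4
tcp_pos: [0.5262, 0.1444, 0.1132]
ee_rot: [[-0.093, -0.996, 0.0], [-0.996, 0.093, -0.0], [0.0, -0.0, -1.0]]
wrist_force: [-0.2, 0.3, -0.5]
gripper_width: 0.528
gripper_force: 30.0
```

```bash
python3 go.py .5276 .1478 .045 -95.5
```

```text
t 27.4 pos [0.5262 0.1444 0.1132] yaw -95.3 | offset [-0.35 -0.1   6.82] len 6.8 spin 0.003 j6 -38.0
```

apply_moves:
  plan:
    - {"grip": 0.4,"offset": [-0.35,-0.1,2],"spin": 0}
    - {"grip": 0.4,"offset": [-0.35,-0.1,4.5],"spin": 0}
    - {"grip": 0.4,"offset": [-0.35,-0.1,6.2],"spin": 0}
    - {"grip": 0.4,"offset": [-0.35,-0.1,6.6],"spin": 0}
    - {"grip": 0.4,"offset": [-0.35,-0.1,6.8],"spin": 0}

```text
time_s: 27.9
tcp_pos: [0.5282, 0.1475, 0.0458]
ee_rot: [[-0.094, -0.996, 0.002], [-0.996, 0.094, 0.001], [-0.001, -0.002, -1.0]]
wrist_force: [0.1, -0.1, -1.2]
gripper_width: 0.531
gripper_force: 30.0
```

apply_moves:
  plan:
    - {"grip": 0.4,"offset": [0,0,0],"spin": 0}
    - {"grip": 0.4,"offset": [0,0,0],"spin": 0}
    - {"grip": 0.66,"offset": [0,0,0],"spin": 0}
    - {"grip": 0.66,"offset": [0,0,0],"spin": 0}
    - {"grip": 0.66,"offset": [0,0,0],"spin": 0}

```text
time_s: 28.4
tcp_pos: [0.5275, 0.148, 0.045]
ee_rot: [[-0.093, -0.996, 0.001], [-0.996, 0.093, 0.0], [-0.0, -0.001, -1.0]]
wrist_force: [-0.5, 1.0, -1.1]
gripper_width: 0.642
gripper_force: 0.0
```

apply_moves:
  plan:
    - {"grip": 0.66,"offset": [0,0,-2],"spin": 0}
    - {"grip": 0.66,"offset": [0,0,-6],"spin": 0}
    - {"grip": 0.66,"offset": [0,0,-10],"spin": 0}
    - {"grip": 0.66,"offset": [0,4,-12],"spin": 0}
    - {"grip": 0.5,"offset": [-4,8,-12],"spin": 0}

```text
time_s: 28.9
tcp_pos: [0.4558, 0.1892, 0.1677]
ee_rot: [[-0.098, -0.995, 0.005], [-0.995, 0.098, 0.004], [-0.004, -0.004, -1.0]]
wrist_force: [0.6, 1.9, 0.6]
gripper_width: 0.625
gripper_force: 0.0
```

```bash
python3 - <<'E'
from boards import *
c,P=find("wrist",.012,(.46,.59,.08,.4))
c,P=find("top",.012,(.46,.59,.08,.4),"pics/top2.png")
im=c["img"].astype(int);B,G,R=im[...,0],im[...,1],im[...,2];z=P[...,2]
m=(R>170)&(G>70)&(G<170)&(B<90)&(P[...,0]>.35)&(P[...,0]<.65)&(abs(P[...,1]-.24)<.06)&(z>.05)&(z<.085)
if m.sum(): print("org",rect(P[m])[0])
E
python3 go.py .428 .246 .06 -95.5
```

```text
frame [67, 67, 13, 30, 169] ((588.7355346679688, 89.62030792236328), (19.148412704467773, 2.372405529022217), 88.34554290771484) 0.0319
frame [143, 127, 67, 58, 3518] ((527.0177612304688, 148.49673461914062), (42.37904739379883, 46.160545349121094), 84.58233642578125) 0.0328
frame [98, 133, 19, 46, 580] ((579.1426391601562, 143.50888061523438), (33.97006607055664, 9.92113971710205), 84.95575714111328) 0.0294
frame [151, 202, 63, 52, 2946] ((532.8038330078125, 205.82791137695312), (42.57944107055664, 46.14615249633789), 84.8223648071289) 0.0328
frame [109, 208, 17, 40, 468] ((585.1385498046875, 200.90740966796875), (33.64470291137695, 9.9526948928833), 84.28582000732422) 0.0295
frame [158, 268, 34, 35, 612] ((553.2847900390625, 248.85208129882812), (39.846923828125, 19.934741973876953), 42.73704528808594) 0.0327
frame [188, 342, 32, 30, 621] ((535.0625610351562, 326.8924865722656), (34.01417541503906, 27.729108810424805), 81.29371643066406) 0.0328
frame [202, 210, 17, 18, 248] ((527.3818359375, 147.85977172851562), (41.9481315612793, 45.26704406738281), 84.68409729003906) 0.0313
t 29.0 pos [0.4531 0.1927 0.166 ] yaw -95.1 | offset [-5.06  2.99 10.61] len 12.1 spin 0.008 j6 -47.0
```

View pics/top2.png

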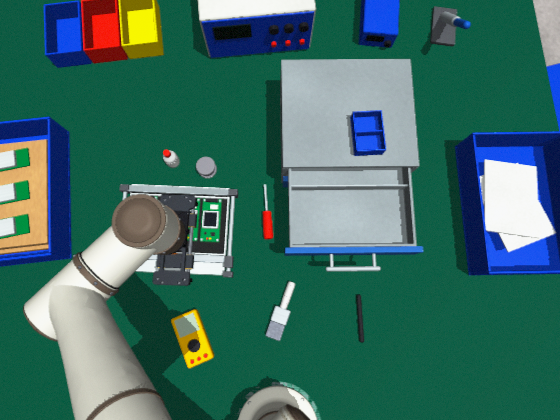

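All four boards lie on the bed and the drawer is empty, with its front at row 249. I'll go to the orange grip.

apply_moves:
  plan:
    - {"grip": 0.5,"offset": [-3,2,0],"spin": 0}
    - {"grip": 0.5,"offset": [-5.1,3,2],"spin": 0}
    - {"grip": 0.5,"offset": [-5.1,3,5],"spin": 0.005}
    - {"grip": 0.5,"offset": [-5.1,3,5],"spin": 0.005}
    - {"grip": 0.5,"offset": [-5.1,3,5],"spin": 0.005}

```text
time_s: 29.5
tcp_pos: [0.4306, 0.2433, 0.1145]
ee_rot: [[-0.098, -0.995, -0.001], [-0.995, 0.098, -0.001], [0.001, 0.0, -1.0]]
wrist_force: [1.2, 0.0, 1.5]
gripper_width: 0.501
gripper_force: 0.0
```

```bash
python3 - <<'E'
from boards import *
c=r.capture("wrist");cv2.imwrite("pics/w6.png",c["img"]);P=cloud(c)
im=c["img"].astype(int);B,G,R=im[...,0],im[...,1],im[...,2];z=P[...,2]
m=(R>150)&(G>50)&(G<170)&(B<90)&(R>B+90)&(P[...,0]>.35)&(P[...,0]<.55)&(abs(P[...,1]-.24)<.06)&(z>.066)&(z<.08)
print(m.sum(), rect(P[m])[0] if m.sum()>4 else 0)
E
python3 go.py .429 .247 .06 -95.5
```

```text
1542 ((433.6655578613281, 247.64083862304688), (39.206199645996094, 14.710729598999023), 84.8199462890625)
t 29.55 pos [0.4312 0.2437 0.1153] yaw -95.6 | offset [-0.31  0.25  5.53] len 5.5 spin -0.002 j6 -54.0
```

View pics/w6.png

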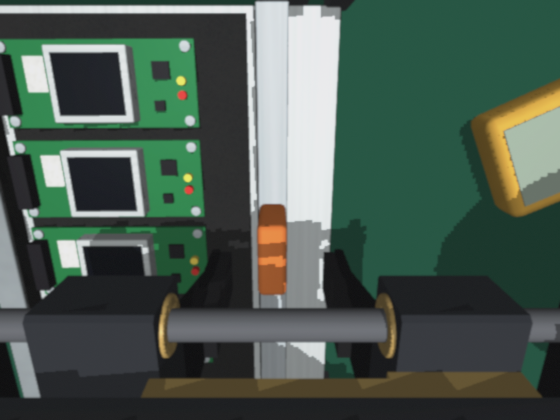

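The orange block is at (272,250), squarely between the fingers at columns 215 and 340. Grip it and slide forward.

apply_moves:
  plan:
    - {"grip": 0.5,"offset": [-0.35,-0.2,3],"spin": 0}
    - {"grip": 0.5,"offset": [-0.35,-0.2,5.3],"spin": 0}
    - {"grip": 0,"offset": [-0.35,-0.2,5.3],"spin": 0}
    - {"grip": 0,"offset": [-0.35,-0.2,5.3],"spin": 0}
    - {"grip": 0,"offset": [-0.35,-0.2,5.3],"spin": 0}

```text
time_s: 30.05
tcp_pos: [0.4338, 0.2476, 0.0633]
ee_rot: [[-0.098, -0.995, 0.003], [-0.995, 0.098, 0.002], [-0.003, -0.002, -1.0]]
wrist_force: [-0.1, 0.1, 0.8]
gripper_width: 0.308
gripper_force: 0.0
```

apply_moves:
  plan:
    - {"grip": 0,"offset": [0,0,0],"spin": 0}
    - {"grip": 0,"offset": [0,0,0],"spin": 0}
    - {"grip": 0,"offset": [0,-1,0],"spin": 0}
    - {"grip": 0,"offset": [0,-2,0],"spin": 0}
    - {"grip": 0,"offset": [0,-3,0],"spin": 0}

```text
time_s: 30.55
tcp_pos: [0.4627, 0.2446, 0.0629]
ee_rot: [[-0.098, -0.995, 0.0], [-0.995, 0.098, 0.001], [-0.001, -0.0, -1.0]]
wrist_force: [-4.3, 1.9, 6.7]
gripper_width: 0.18
gripper_force: 30.0
```

apply_moves:
  plan:
    - {"grip": 0,"offset": [0,-0.4,0],"spin": 0}
    - {"grip": 0,"offset": [0,-0.7,0],"spin": 0}
    - {"grip": 0,"offset": [0,-0.9,0],"spin": 0}
    - {"grip": 0,"offset": [0,-1,0],"spin": 0}
    - {"grip": 0,"offset": [0,-1,0],"spin": 0}

```text
time_s: 31.05
tcp_pos: [0.4723, 0.2437, 0.0629]
ee_rot: [[-0.098, -0.995, 0.0], [-0.995, 0.098, 0.001], [-0.001, -0.0, -1.0]]
wrist_force: [-4.6, 1.5, 7.6]
gripper_width: 0.18
gripper_force: 30.0
```

```bash
python3 - <<'E'
from boards import *
c,P=find("wrist",.012,(.46,.6,.08,.4))
find("top",.012,(.46,.6,.08,.4))
E
python3 go.py .4773 .243 .06 -95.5
```

```text
frame [255, 0, 42, 244, 7031] ((466.2537536621094, 180.05526733398438), (109.02664184570312, 18.597700119018555), 85.26895904541016) 0.0296
frame [60, 19, 122, 104, 11347] ((529.532958984375, 147.7504119873047), (41.83042526245117, 46.859806060791016), 84.40637969970703) 0.0328
frame [0, 31, 25, 83, 1272] ((581.4857177734375, 142.9761962890625), (33.82322311401367, 10.679283142089844), 84.44971466064453) 0.0295
frame [83, 156, 108, 87, 8440] ((535.1054077148438, 205.52484130859375), (42.508148193359375, 46.67259216308594), 84.40238952636719) 0.0328
frame [14, 165, 34, 68, 1382] ((587.2017211914062, 200.36184692382812), (34.254371643066406, 10.185599327087402), 83.84738159179688) 0.0295
frame [0, 172, 11, 37, 115] ((598.9688720703125, 194.35951232910156), (17.687042236328125, 2.0662341117858887), 85.68306732177734) 0.029
frame [101, 267, 93, 29, 958] ((539.5925903320312, 244.1976318359375), (47.54481506347656, 13.312078475952148), 5.771472930908203) 0.0321
frame [38, 274, 25, 34, 618] ((592.1383056640625, 250.0908203125), (19.602426528930664, 10.308720588684082), 84.57003784179688) 0.0295
frame [261, 350, 33, 29, 900] ((478.3487243652344, 307.97076416015625), (21.214872360229492, 18.325742721557617), 85.10086822509766) 0.0295
frame [60, 367, 20, 31, 360] ((596.6658935546875, 309.7586364746094), (21.80098533630371, 8.142167091369629), 85.02506256103516) 0.0295
frame [181, 209, 16, 18, 231] ((534.5492553710938, 204.279296875), (40.094120025634766, 45.84788131713867), 84.58785247802734) 0.0314
frame [202, 210, 17, 17, 251] ((529.1258544921875, 146.98812866210938), (42.431983947753906, 43.8175048828125), 86.81331634521484) 0.0312
t 31.15 pos [0.4723 0.2437 0.0629] yaw -95.6 | offset [ 0.02 -0.5   0.29] len 0.6 spin -0.002 j6 -50.0
```

apply_moves:
  plan:
    - {"grip": 0,"offset": [0,-0.2,0],"spin": 0}
    - {"grip": 0,"offset": [0,-0.35,0],"spin": 0}
    - {"grip": 0,"offset": [0,-0.5,0],"spin": 0}
    - {"grip": 0,"offset": [0,-0.5,0],"spin": 0}

```text
time_s: 31.55
tcp_pos: [0.4772, 0.2432, 0.0629]
ee_rot: [[-0.098, -0.995, 0.0], [-0.995, 0.098, 0.001], [-0.001, -0.0, -1.0]]
wrist_force: [-5.3, 2.3, 7.4]
gripper_width: 0.179
gripper_force: 30.0
```

apply_moves:
  plan:
    - {"grip": 0,"offset": [0,-0.05,0],"spin": 0}
    - {"grip": 0,"offset": [0,-0.05,0],"spin": 0}

```text
time_s: 31.75
tcp_pos: [0.4775, 0.2431, 0.0629]
ee_rot: [[-0.098, -0.995, 0.0], [-0.995, 0.098, 0.001], [-0.001, 0.0, -1.0]]
wrist_force: [-5.8, 1.7, 7.1]
gripper_width: 0.184
gripper_force: 30.0
```

apply_moves:
  plan:
    - {"grip": 0,"offset": [0,-0.05,0],"spin": 0}
    - {"grip": 0,"offset": [0,-0.05,0],"spin": 0}

```text
time_s: 31.95
tcp_pos: [0.478, 0.2431, 0.0629]
ee_rot: [[-0.098, -0.995, -0.0], [-0.995, 0.098, 0.001], [-0.001, 0.0, -1.0]]
wrist_force: [-5.9, 2.2, 7.3]
gripper_width: 0.187
gripper_force: 30.0
```

apply_moves:
  plan:
    - {"grip": 0,"offset": [0,-0.05,0],"spin": 0}
    - {"grip": 0,"offset": [0,-0.05,0],"spin": 0}

```text
time_s: 32.15
tcp_pos: [0.4785, 0.2431, 0.0629]
ee_rot: [[-0.098, -0.995, -0.0], [-0.995, 0.098, 0.001], [-0.001, 0.0, -1.0]]
wrist_force: [-5.5, 2.6, 7.3]
gripper_width: 0.181
gripper_force: 30.0
```

apply_moves:
  plan:
    - {"grip": 0,"offset": [0,-0.05,0],"spin": 0}
    - {"grip": 0,"offset": [0,-0.05,0],"spin": 0}

```text
time_s: 32.35
tcp_pos: [0.4789, 0.243, 0.0629]
ee_rot: [[-0.098, -0.995, -0.0], [-0.995, 0.098, 0.001], [-0.001, 0.0, -1.0]]
wrist_force: [-5.6, 1.6, 7.6]
gripper_width: 0.178
gripper_force: 30.0
```

apply_moves:
  plan:
    - {"grip": 0,"offset": [0,-0.05,0],"spin": 0}
    - {"grip": 0,"offset": [0,-0.05,0],"spin": 0}

```text
time_s: 32.55
tcp_pos: [0.479, 0.243, 0.0629]
ee_rot: [[-0.098, -0.995, -0.001], [-0.995, 0.098, 0.001], [-0.001, 0.001, -1.0]]
wrist_force: [-8.2, 3.2, 8.6]
gripper_width: 0.176
gripper_force: 30.0
```

apply_moves:
  plan:
    - {"grip": 0,"offset": [0,-0.05,0],"spin": 0}
    - {"grip": 0,"offset": [0,-0.05,0],"spin": 0}

```text
time_s: 32.75
tcp_pos: [0.479, 0.243, 0.0629]
ee_rot: [[-0.098, -0.995, -0.002], [-0.995, 0.098, 0.001], [-0.001, 0.002, -1.0]]
wrist_force: [-9.6, 5.2, 10.4]
gripper_width: 0.178
gripper_force: 30.0
```

Force rises, so the boards are against the back jaw. One more nudge, then release and lift.

apply_moves:
  plan:
    - {"grip": 0,"offset": [0,-0.1,0],"spin": 0}
    - {"grip": 0,"offset": [0,-0.1,0],"spin": 0}
    - {"grip": 0,"offset": [0,0,0],"spin": 0}
    - {"grip": 0.35,"offset": [0,0,0],"spin": 0}
    - {"grip": 0.35,"offset": [0,0,0],"spin": 0}

```text
time_s: 33.25
tcp_pos: [0.4806, 0.2425, 0.0619]
ee_rot: [[-0.098, -0.995, 0.001], [-0.995, 0.098, 0.001], [-0.001, -0.001, -1.0]]
wrist_force: [-0.4, -0.3, 0.3]
gripper_width: 0.288
gripper_force: 0.0
```

apply_moves:
  plan:
    - {"grip": 0.35,"offset": [0,0,0],"spin": 0}
    - {"grip": 0.35,"offset": [0,0,-2],"spin": 0}
    - {"grip": 0.35,"offset": [0,0,-6],"spin": 0}
    - {"grip": 0.35,"offset": [0,2,-10],"spin": 0}
    - {"grip": 0.35,"offset": [0,6,-13],"spin": 0}

```text
time_s: 33.75
tcp_pos: [0.4226, 0.2488, 0.1935]
ee_rot: [[-0.101, -0.995, 0.003], [-0.995, 0.101, 0.002], [-0.002, -0.003, -1.0]]
wrist_force: [-0.6, 1.1, -0.4]
gripper_width: 0.349
gripper_force: 0.0
```

```bash
python3 - <<'E'
from boards import *
c,P=find("wrist",.012,(.46,.6,.08,.4))
E
python3 go.py .32 -.10 .2 -92.6
```

```text
frame [7, 0, 66, 174, 2575] ((590.8218383789062, 152.49790954589844), (18.339092254638672, 129.1009979248047), 0.00983378104865551) 0.0297
frame [187, 0, 20, 16, 279] ((466.659912109375, 105.95360565185547), (9.115721702575684, 13.943747520446777), 83.79808044433594) 0.0333
frame [188, 17, 37, 271, 4457] ((476.3587951660156, 223.44081115722656), (223.9354705810547, 18.9122257232666), 84.47386932373047) 0.0296
frame [81, 48, 69, 59, 3617] ((536.0322875976562, 147.31076049804688), (41.982635498046875, 47.23539352416992), 84.3398666381836) 0.0328
frame [93, 127, 65, 52, 3018] ((541.52978515625, 204.9843292236328), (42.202491760253906, 47.03892517089844), 84.13981628417969) 0.0328
frame [104, 196, 61, 47, 2573] ((547.0120239257812, 261.78057861328125), (42.114891052246094, 47.10118865966797), 84.99768829345703) 0.0328
frame [68, 200, 16, 38, 255] ((597.1414794921875, 257.13079833984375), (33.7619743347168, 7.322979927062988), 86.01484680175781) 0.0296
frame [114, 258, 54, 18, 887] ((551.278564453125, 306.73541259765625), (16.25493621826172, 46.559574127197266), 82.47876739501953) 0.0326
t 33.8 pos [0.4184 0.2488 0.1979] yaw -95.6 | offset [35.67  6.38 -0.47] len 36.2 spin -0.053 j6 -56.0
```

Boards sit square at 547/541/536 along the back jaw, all flat. Next I shut the drawer by pushing on the left end of the bar, which keeps clear of the parts box.

apply_moves:
  plan:
    - {"grip": 0,"offset": [3,0,0],"spin": 0}
    - {"grip": 0,"offset": [8,0,0],"spin": -0.02}
    - {"grip": 0,"offset": [13,-0.2,0],"spin": -0.04}
    - {"grip": 0,"offset": [18,-0.4,0],"spin": -0.053}
    - {"grip": 0,"offset": [23,-0.4,0],"spin": -0.053}

```text
time_s: 34.3
tcp_pos: [0.4017, 0.017, 0.1916]
ee_rot: [[-0.044, -0.999, 0.001], [-0.999, 0.044, -0.0], [0.0, -0.001, -1.0]]
wrist_force: [1.7, -0.2, 0.7]
gripper_width: 0.027
gripper_force: 0.0
```

```bash
python3 go.py .345 -.155 .2 -92.6
```

```text
t 34.3 pos [0.4017 0.017  0.1916] yaw -92.5 | offset [17.44  4.91 -0.84] len 18.1 spin 0.001 j6 -28.0
```

apply_moves:
  plan:
    - {"grip": 0,"offset": [4.5,1.2,-1],"spin": 0}
    - {"grip": 0,"offset": [9,2.5,-1],"spin": 0}
    - {"grip": 0,"offset": [13.5,3.9,-1],"spin": 0}
    - {"grip": 0,"offset": [17,4.9,-1],"spin": 0}
    - {"grip": 0,"offset": [17,4.9,-1],"spin": 0}

```text
time_s: 34.8
tcp_pos: [0.3435, -0.1516, 0.2012]
ee_rot: [[-0.052, -0.999, -0.001], [-0.999, 0.052, -0.0], [0.0, 0.001, -1.0]]
wrist_force: [0.4, -0.5, -0.2]
gripper_width: 0.006
gripper_force: 0.0
```

```bash
python3 - <<'E'
from boards import *
c=r.capture("side");P=cloud(c);x,y,z=P[...,0],P[...,1],P[...,2];im=c["img"];cv2.imwrite("pics/s3.png",im)
m=(abs(z-.124)<.008)&(x>.3)&(x<.393)&(y>-.30)&(y<-.11)
for a in np.arange(-.27,-.12,.02):
    s=P[m&(abs(y-a)<.01)]
    if len(s)>3: print(round(a,2),len(s),np.percentile(s[:,0],[3,50,97]).round(4))
E
python3 go.py .345 -.155 .128 -92.6
```

```text
-0.27 20 [0.3693 0.3721 0.3762]
-0.25 103 [0.368  0.3752 0.3913]
-0.23 60 [0.3685 0.3727 0.3788]
-0.21 56 [0.3697 0.3743 0.3792]
-0.19 58 [0.3702 0.3747 0.3802]
-0.17 50 [0.3718 0.376  0.3814]
-0.15 76 [0.3727 0.3791 0.3913]
-0.13 6 [0.3727 0.3754 0.3782]
t 34.85 pos [ 0.3445 -0.1504  0.2013] yaw -92.9 | offset [ 0.46 -0.08  7.33] len 7.3 spin -0.005 j6 -4.0
```

View pics/s3.png

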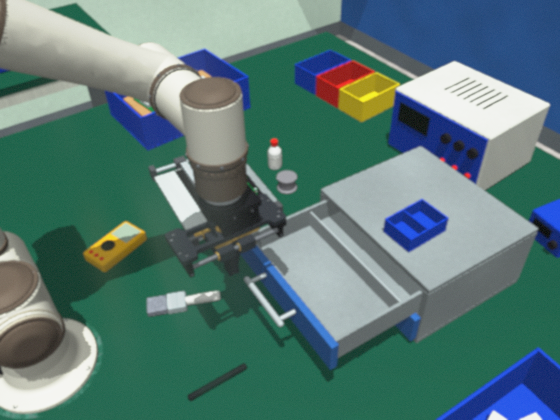

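The side view shows the tool in front of the open drawer's handle at (270,300), with the fingers at about (232,262). I'll lower and push.

apply_moves:
  plan:
    - {"grip": 0,"offset": [0.7,0,2],"spin": 0}
    - {"grip": 0,"offset": [0.7,0,5],"spin": 0}
    - {"grip": 0,"offset": [0.7,0,7.2],"spin": 0}
    - {"grip": 0,"offset": [0.7,0,7.2],"spin": 0}
    - {"grip": 0,"offset": [0.7,-0.6,7.2],"spin": 0}

```text
time_s: 35.35
tcp_pos: [0.3514, -0.1555, 0.1298]
ee_rot: [[-0.044, -0.999, -0.001], [-0.999, 0.044, -0.0], [0.0, 0.001, -1.0]]
wrist_force: [-0.3, 0.2, -0.3]
gripper_width: 0.007
gripper_force: 0.0
```

apply_moves:
  plan:
    - {"grip": 0,"offset": [0,-1,0],"spin": 0}
    - {"grip": 0,"offset": [0,-3,0],"spin": 0}
    - {"grip": 0,"offset": [0,-5,0],"spin": 0}
    - {"grip": 0,"offset": [0,-7.5,0],"spin": 0}
    - {"grip": 0,"offset": [0,-10,0],"spin": 0}

```text
time_s: 35.85
tcp_pos: [0.4524, -0.1603, 0.1304]
ee_rot: [[-0.045, -0.999, 0.0], [-0.999, 0.045, 0.0], [-0.0, -0.0, -1.0]]
wrist_force: [-2.4, 0.7, -0.0]
gripper_width: 0.005
gripper_force: 1.0
```

```bash
python3 go.py .535 -.165 .128 -92.6
```

```text
t 35.85 pos [ 0.4524 -0.1603  0.1304] yaw -92.6 | offset [ 0.1  -8.27  0.24] len 8.3 spin 0.0 j6 -3.0
```

apply_moves:
  plan:
    - {"grip": 0,"offset": [0,-2.5,0],"spin": 0}
    - {"grip": 0,"offset": [0,-4.5,0],"spin": 0}
    - {"grip": 0,"offset": [0,-6.5,0],"spin": 0}
    - {"grip": 0,"offset": [0,-7.8,0],"spin": 0}
    - {"grip": 0,"offset": [0,-8.2,0],"spin": 0}

```text
time_s: 36.35
tcp_pos: [0.5358, -0.1641, 0.1305]
ee_rot: [[-0.044, -0.999, 0.003], [-0.999, 0.044, -0.001], [0.0, -0.003, -1.0]]
wrist_force: [0.0, -0.2, 0.3]
gripper_width: 0.007
gripper_force: 0.0
```

apply_moves:
  plan:
    - {"grip": 0,"offset": [0,-0.3,0],"spin": 0}
    - {"grip": 0,"offset": [0,-0.3,0],"spin": 0}

```text
time_s: 36.55
tcp_pos: [0.5364, -0.1643, 0.1299]
ee_rot: [[-0.045, -0.999, 0.001], [-0.999, 0.045, -0.0], [-0.0, -0.001, -1.0]]
wrist_force: [0.8, 0.5, -0.1]
gripper_width: 0.006
gripper_force: 0.0
```

apply_moves:
  plan:
    - {"grip": 0,"offset": [0,-0.3,0],"spin": 0}
    - {"grip": 0,"offset": [0,-0.3,0],"spin": 0}

```text
time_s: 36.75
tcp_pos: [0.5389, -0.1644, 0.1297]
ee_rot: [[-0.045, -0.999, 0.0], [-0.999, 0.045, -0.0], [-0.0, -0.0, -1.0]]
wrist_force: [-0.5, 1.1, -0.3]
gripper_width: 0.002
gripper_force: 0.1
```

apply_moves:
  plan:
    - {"grip": 0,"offset": [0,-0.3,0],"spin": 0}
    - {"grip": 0,"offset": [0,-0.3,0],"spin": 0}

```text
time_s: 36.95
tcp_pos: [0.5423, -0.1647, 0.1296]
ee_rot: [[-0.045, -0.999, 0.0], [-0.999, 0.045, -0.0], [0.0, -0.0, -1.0]]
wrist_force: [-0.3, -0.3, 0.3]
gripper_width: 0.009
gripper_force: 0.1
```

apply_moves:
  plan:
    - {"grip": 0,"offset": [0,-0.3,0],"spin": 0}
    - {"grip": 0,"offset": [0,-0.3,0],"spin": 0}

```text
time_s: 37.15
tcp_pos: [0.5455, -0.1648, 0.1295]
ee_rot: [[-0.045, -0.999, 0.001], [-0.999, 0.045, -0.0], [0.0, -0.001, -1.0]]
wrist_force: [0.5, -0.4, 0.2]
gripper_width: 0.001
gripper_force: 0.0
```

apply_moves:
  plan:
    - {"grip": 0,"offset": [0,-0.3,0],"spin": 0}
    - {"grip": 0,"offset": [0,-0.3,0],"spin": 0}

```text
time_s: 37.35
tcp_pos: [0.5486, -0.1649, 0.1295]
ee_rot: [[-0.045, -0.999, 0.001], [-0.999, 0.045, -0.0], [0.0, -0.001, -1.0]]
wrist_force: [1.4, -0.4, 0.6]
gripper_width: 0.001
gripper_force: 0.0
```

Run:
```python
from boards import *
for n in("side","top"):
    c=r.capture(n);P=cloud(c);x,y,z=P[...,0],P[...,1],P[...,2];im=c["img"].astype(int)
    m=(im[...,0]>im[...,2]+50)&(z>.1)&(z<.152)&(x>.5)&(x<.65)
    for a in(-.35,-.3): 
        s=P[m&(abs(y-a)<.02)];print(n,a,np.percentile(s[:,0],[5,50,95]).round(4))
```

```text
side -0.35 [0.5895 0.5917 0.6032]
side -0.3 [0.5916 0.5939 0.6052]
top -0.35 [0.5883 0.5906 0.6013]
top -0.3 [0.5904 0.5929 0.6039]
```

apply_moves:
  plan:
    - {"grip": 0,"offset": [0,-0.3,0],"spin": 0}
    - {"grip": 0,"offset": [0,-0.3,0],"spin": 0}

```text
time_s: 37.65
tcp_pos: [0.5514, -0.165, 0.1295]
ee_rot: [[-0.045, -0.999, 0.0], [-0.999, 0.045, -0.0], [0.0, -0.0, -1.0]]
wrist_force: [-0.3, 0.3, -0.3]
gripper_width: 0.009
gripper_force: 0.0
```

apply_moves:
  plan:
    - {"grip": 0,"offset": [0,-0.3,0],"spin": 0}
    - {"grip": 0,"offset": [0,-0.3,0],"spin": 0}

```text
time_s: 37.85
tcp_pos: [0.5534, -0.1651, 0.1293]
ee_rot: [[-0.045, -0.999, -0.002], [-0.999, 0.045, 0.0], [-0.0, 0.002, -1.0]]
wrist_force: [-2.3, 1.0, 0.9]
gripper_width: 0.005
gripper_force: 1.4
```

Run:
```python
from boards import *
for n in("side","top"):
    c=r.capture(n);P=cloud(c);x,y,z=P[...,0],P[...,1],P[...,2];im=c["img"].astype(int)
    m=(im[...,0]>im[...,2]+50)&(z>.1)&(z<.152)&(x>.5)&(x<.65)
    for a in(-.35,-.3): 
        s=P[m&(abs(y-a)<.02)];print(n,a,np.percentile(s[:,0],[5,50,95]).round(4))
```

```text
side -0.35 [0.5941 0.5963 0.6072]
side -0.3 [0.5962 0.5987 0.6103]
top -0.35 [0.5928 0.5952 0.606 ]
top -0.3 [0.5953 0.5978 0.6088]
```

The force has risen and the front is in its shut place. I'll back off, rise and check everything.

apply_moves:
  plan:
    - {"grip": 0,"offset": [0,2,0],"spin": 0}
    - {"grip": 0,"offset": [0,5,0],"spin": 0}
    - {"grip": 0,"offset": [0,9,-1],"spin": 0}
    - {"grip": 0,"offset": [0,12,-5],"spin": 0}
    - {"grip": 0,"offset": [0,14,-9],"spin": 0}

```text
time_s: 38.45
tcp_pos: [0.4122, -0.1588, 0.2199]
ee_rot: [[-0.045, -0.999, -0.001], [-0.999, 0.045, -0.0], [0.0, 0.001, -1.0]]
wrist_force: [1.5, -0.1, 0.7]
gripper_width: 0.006
gripper_force: 0.0
```

apply_moves:
  plan:
    - {"grip": 0,"offset": [0,0,0],"spin": 0}
    - {"grip": 0,"offset": [0,0,0],"spin": 0}

```text
time_s: 38.65
tcp_pos: [0.4151, -0.1588, 0.2209]
ee_rot: [[-0.045, -0.999, 0.006], [-0.999, 0.045, 0.0], [-0.0, -0.006, -1.0]]
wrist_force: [-0.2, -1.2, -0.7]
gripper_width: 0.008
gripper_force: 0.0
```

Run:
```python
from boards import *
c,P=find("top",.012,(.46,.6,.08,.4),"pics/top3.png")
x,y,z=P[...,0],P[...,1],P[...,2];im=c["img"].astype(int)
m=(im[...,0]>im[...,2]+50)&(z>.1)&(z<.152)&(x>.5)&(x<.65)
for a in(-.35,-.3): 
        s=P[m&(abs(y-a)<.02)];print(a,np.percentile(s[:,0],[5,50,95]).round(4))
a=c["img"][140:290,100:430];cv2.imwrite("pics/t3c.png",cv2.resize(a,(792,360),interpolation=cv2.INTER_CUBIC))
```

```text
frame [136, 204, 18, 18, 244] ((553.1522827148438, 320.19732666015625), (42.991233825683594, 45.887271881103516), 83.98511505126953) 0.0309
frame [158, 205, 18, 18, 250] ((547.1878051757812, 261.4267883300781), (41.458229064941406, 45.720062255859375), 84.92326354980469) 0.0311
frame [180, 206, 17, 18, 258] ((541.6304321289062, 204.42898559570312), (42.341773986816406, 46.304115295410156), 84.70570373535156) 0.0311
frame [202, 207, 17, 18, 247] ((536.2777099609375, 146.66104125976562), (42.002960205078125, 47.00722885131836), 82.53363800048828) 0.0311
frame [113, 234, 11, 11, 84] ((486.451904296875, 387.51611328125), (24.538471221923828, 26.86602020263672), 88.0592041015625) 0.0314
frame [125, 234, 26, 8, 81] ((487.921142578125, 337.9423522949219), (66.56819152832031, 18.70906639099121), 86.1344985961914) 0.0291
-0.35 [0.5931 0.5953 0.6065]
-0.3 [0.5953 0.5974 0.6089]
```

View pics/t3c.png

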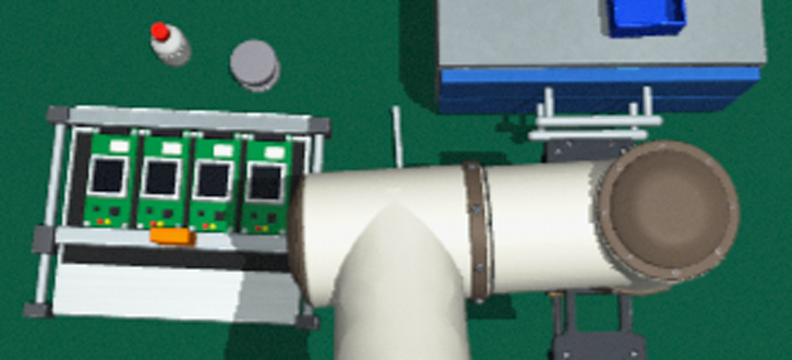

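The view shows four boards square between the jaws ((108,178) to (268,183) in the crop). The sliding jaw is snug at row 240, the drawer is flush, and the gripper touches nothing. I'm handing in the job.

```bash
python3 -c "
from station import r
print(r.finish_job())"
```

```text
the job is handed in; nothing more can be done
None
```

I handed the job in with all four display boards square in the clamp, the jaw snug against them and the top drawer shut; the hand-in returned no verdict.

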